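Clear the pile off the bead tub's lid and set the dapping corner up

ROBOT

A 7-joint arm with a two-finger parallel gripper is mounted at the origin on a cart in front of the work surface, level with it; the furniture and walls round the work are solid. World frame = base frame: x ahead of the robot, y to its left, z up, the work surface at z = 0. Lengths are in m, angles in rad, forces in N, time in s.
With the tool pointing down it reaches from about 0.425 to 0.825 m from the base axis. Payload 3.6 kg.
Tool frame: the origin (TCP) lies on the mounting face of the last link; the fingertips stand 173 mm ahead of it and the grasp point (between the pads) lies 155 mm ahead of it (r.grip_point_offset is the distance from the TCP to the grasp point, in m); z points along the fingers, y is the line along which they close (so a half turn about z gives the same grasp; the last joint's range is limited). The gripper opens to 85 mm and grips with 20 to 120 N. Pads are 22 mm wide; open, the fingers measure 114 mm over their backs; the gripper's body (76 mm by 85 mm) begins 54 mm behind the grasp point. The pads swing forward as they close: fully open they stand 13 mm farther back than shut.
Start: joints at [-1.331, 0.615, -0.013, 1.423, 0.008, 1.103, -0.04], TCP at [0.171, 0.627, 0.405] pointing down, gripper open.
Joint ranges: [-3.12, 3.12], [-0.3, 2.06], [-1.34, 1.32], [0.26, 2.42], [-1.36, 4.5], [0.01, 1.98], [-2.84, 2.84]. Speed limits (rad/s): [2.79, 2.79, 3.14, 3.14, 3.14, 3.14, 3.14].

INTERFACE

Orientations are given as [roll, pitch, yaw] about the fixed x, y, z axes, in that order (R = Rz(yaw) Ry(pitch) Rx(roll)).
In Python, from rig import r gives the robot as it stands.
- The arm moves only by the tool apply_moves, never from a script. Its argument "rows" is a list of rows, each a list of 6 numbers: the shift along the world's x, y, z in mm, then the turn, a rotation vector about the world's x, y, z in degrees. A call has 1 to 20 rows; each row shifts and turns the commanded pose from where the row before left it; what a row does not reach is not made up. A row lasts 1/10 s, in which the tool goes at most 50 mm and 8.59 degrees, less where a joint would pass 70% of its speed; a pose out of reach is approached as far as the arm can. A call with a gripper value outside its range is refused whole. "grip" is the finger opening in mm, from 0 to 85.4, set as the call begins (left out, the last holds). The fingers move at their own pace and stop on an object; the grip force is fixed at half the most. Time passes only in rows, so rows that do not move let the fingers close. It gives the time, the measured TCP pose, the force, the opening and the grip force at its end, in the units of the state.
- r.get_obs(): the state, without advancing time (a new reading comes with each control period).
- r.grab_frame(name): name is "side" or "top" or "wrist"; returns a dict with "img" (400x640x3 uint8, red, green, blue), "fovy" (degrees; the focal length in pixels is half the picture's height over the tangent of half this angle, whatever the lens; pixels are square), "cx", "cy" (the principal point, pixels), "distortion" ([k1, k2, p1, p2, k3] as OpenCV has them; the pictures are not rectified), "R" (3x3) and "t" (3): a world point X has camera coordinates R X + t. Camera axes: x right, y down, z forward; pixel columns grow to the right and rows downward; lengths in m; the calibration is good to about 2 mm. A picture is of the moment at which its call begins. There is no depth.
- r.sign_off(): hands the job in; it is judged then, once.
The state is a dict: "time_s": time; "joint_pos": joint angles; "dq": joint speeds; "joint_efforts": joint torques, N m; "eef_pos": TCP position; "eef_rot": TCP orientation; "force": force on the tool from outside, world axes, zero at the start; "torque": the same for the moment, N m; "grip_width": finger opening in m; "gripper_force": force on a finger pad.
Only numpy, scipy, OpenCV 4.12 (cv2) and the standard library are available. Lean on these libraries where they do the work, as an engineer would, in place of code of your own. Each camera call takes 0.05 s, during which the arm holds its last target. There are 200 camera calls.

TASK

Everything has been piled on the lid of the bead tub. Take the pile apart from the top: lay the silver ring in the blue dish, set the brass dapping block flat in the pocket of its wooden punch stand with its cups still on top, and set the steel block flat in the middle of the black rubber pad. Then put the blue lid squarely on the open bead tub and press it down until it snaps fully home all round; lower the two heavy blocks gently, never dropping them or tipping them over, and leave the little dropper bottle standing.

Things in the scene. Friction and masses are not known exactly. Their poses are not given: they have to be found in the camera images.
- ring: Plain silver finger ring lying flat, loose, outside diameter 27 mm, 6 mm high, 12 g; origin at the centre of its underside, z up. At the start it lies on top of the brass block, up to 10 mm off its middle.
- brass_block: Yellow brass dapping block, loose cube 50 x 50 x 50 mm with dark round cups in its top, 0.6 to 0.9 kg; origin at the centre of its underside, z up, x and y square to its sides. At the start it stands on the steel block, turned 34 to 56 degrees against it.
- steel_block: Grey polished steel bench block, loose, 52 x 52 mm and 20 mm high, 0.34 to 0.5 kg; origin at the centre of its underside, z up, x and y square to its sides. At the start it lies on the blue lid.
- lid: Blue round snap lid, loose, outside diameter 67 mm, 16 mm high, 30 g, ribbed skirt, open below, at the bottom of the pile on the bench; origin at the centre of the skirt's lower edge, z up through the flat top at 16 mm. Its turn does not matter.
- dish: Shallow round blue ceramic dish, fixed to the bench: rim 94 mm across and 13 mm high, flat floor 4 mm above the bench and 66 mm across, flared wall; origin at the centre of its underside.
- stand: Light wooden punch stand, fixed, 80 mm wide along y. Origin at the bench below the middle of its square pocket (66 x 66 mm, green floor 8 mm and rim 16 mm above the bench). On the pocket's +x side, 53 mm from the origin, a 24 mm high rail holds five steel punches in a row along y, up to 60 mm above the bench; x and y are square to the pocket.
- pad: Black ribbed rubber pad, fixed, 92 x 92 mm and 12 mm thick; origin at the centre of its underside, x and y square to its sides.
- tub: Open clear tub of coloured beads, fixed; neck 54 mm across, rim 46 mm above the bench, tapered so that the lid centres itself within 3 mm; origin: centre of its underside. Sprung snap lugs below the rim: laid on, the lid rests with its lower edge 39 mm above the tub's underside (top 55 mm); 10 to 20 N snap it down onto the rim, lower edge at 32.5 mm (top 48.5 mm).
- bottle: Small brown dropper bottle with a black top, loose bystander, 33 mm across and 102 mm high, standing between the places near the back; origin at the centre of its underside. It is only to be left standing.
Things that resemble listed ones, but are neither listed nor needed, are in the scene too. Leave any purple look-alike of the tub alone.

How it is judged:
At the end, for the whole second after the job is handed in: Ring in the dish within 25 mm of its middle; brass block flat in the stand's pocket within 13 mm; steel block flat on the pad within 18 mm of its middle; lid level on the tub within 4 mm of its axis and within 2 mm of fully home; all at rest and released (horizontal distance between ring and dish below 0.025 m and z of ring in the frame of dish below 0.012 m and horizontal distance between brass_block and stand below 0.013 m and z of brass_block in the frame of stand below 0.011 m and angle between each of brass_block, steel_block's own z axis and vertical below 0.1 rad and horizontal distance between steel_block and pad below 0.018 m and z of steel_block in the frame of pad between 0.008 and 0.016 m and horizontal distance between lid and tub below 0.004 m and z of lid in the frame of tub below 0.0345 m and angle between lid's own z axis and vertical below 0.07 rad and linear speed of each of ring, brass_block, steel_block, lid below 0.02 m/s); the robot touches nothing.
It fails at once if the brass block is dropped into the stand (horizontal distance between brass_block and stand below 0.05 m and z of brass_block in the frame of stand below 0.03 m and linear speed of brass_block above 0.6 m/s).
It fails at once if the steel block is dropped onto the pad (horizontal distance between steel_block and pad below 0.06 m and z of steel_block in the frame of pad below 0.03 m and linear speed of steel_block above 0.6 m/s).
It fails at once if the brass block is tipped over (angle between brass_block's own z axis and vertical above 0.7 rad).
It fails at once if the steel block is tipped over (angle between steel_block's own z axis and vertical above 0.7 rad).
It fails at once if the dropper bottle is knocked over (angle between bottle's own z axis and vertical above 0.5 rad).
It also fails if it takes over 112 s, if anything falls off the work surface, if the arm or the gripper's body presses on something with over 40 N, if the wrist force passes 120 N, or if a joint passes its speed limit or range.

## Working session

There is one attempt and no reset: what is moved stays moved. The work goes in short steps, Python scripts to look and compute and a tool call to move; the robot and the scene stay as the last step left them, time stands still between calls to the robot, and variables do not carry over. Pictures are saved under pics/ and viewed, at most 14 in all, crops included, and the job is handed in when it is done.

Besides the shell and the picture viewer there is one more tool, called after "Request:" as name(argument=value, ...), one argument or row to a line, values as JSON. apply_moves: Moves the arm, as the interface text tells. Its arguments: {"type":"object","properties":{"rows":{"type":"array","items":{"type":"array","items":{"type":"number"}}},"grip":{"type":"number"}},"required":["rows"]}

```bash
ls; mkdir -p pics
cat > h.py <<'E'
import numpy as np, cv2, json
from rig import r
def snap(name,fn):
    f=r.grab_frame(name); cv2.imwrite('pics/%s.png'%fn,cv2.cvtColor(f['img'],cv2.COLOR_RGB2BGR))
    np.savez('pics/%s.npz'%fn,**{k:np.array(v) for k,v in f.items()}); return f
def cam(fn):
    f=np.load('pics/%s.npz'%fn); F=200/np.tan(np.radians(float(f['fovy']))/2)
    K=np.array([[F,0,float(f['cx'])],[0,F,float(f['cy'])],[0,0,1]]); return K,f['distortion'],f['R'],f['t']
def ray(fn,px):
    K,d,R,t=cam(fn); u=cv2.undistortPoints(np.array([[px]],float),K,d)[0,0]
    v=R.T@np.array([u[0],u[1],1]); return -R.T@t,v/np.linalg.norm(v)
def onz(fn,px,z):
    c,v=ray(fn,px); return c+v*(z-c[2])/v[2]
def tri(obs):
    A=np.zeros((3,3));b=np.zeros(3);L=[]
    for fn,px in obs:
        c,v=ray(fn,px);P=np.eye(3)-np.outer(v,v);A+=P;b+=P@c;L.append((c,P))
    X=np.linalg.solve(A,b); return X,[round(1000*np.linalg.norm(P@(X-c)),1) for c,P in L]
def proj(fn,X):
    K,d,R,t=cam(fn); return cv2.projectPoints(np.atleast_2d(np.array(X,float)),cv2.Rodrigues(R)[0],t,K,d)[0][:,0]
E
python3 - <<'E'
from h import *
for n in('side','top','wrist'):
    f=snap(n,n+'0'); print(n,f['fovy'],-f['R'].T@f['t'],f['R'][2],f['distortion'])
o=r.get_obs();print({k:np.round(v,3) for k,v in o.items()},r.grip_point_offset)
E
```

```text
pics
side 57.28794934428932 [0.30864527 1.08195843 0.6232823 ] [ 0.14401849 -0.8566199  -0.49544023] [-0.00225666  0.          0.          0.          0.        ]
top 56.19690700345596 [0.25984512 0.18737104 1.21871336] [ 0.17788048  0.01075886 -0.98399328] [-0.04909571  0.          0.          0.          0.        ]
wrist 71.0430638905112 [0.10408007 0.64512787 0.37271435] [ 0.26340062 -0.07499849 -0.96176678] [-0.01072172  0.          0.          0.          0.        ]
{'time_s': np.float64(0.15), 'joint_pos': array([-1.331,  0.616, -0.013,  1.425,  0.008,  1.103, -0.04 ]), 'dq': array([ 0.001, -0.002, -0.   , -0.004, -0.001,  0.   ,  0.   ]), 'joint_efforts': array([ 1.0000e-03, -4.6966e+01,  2.6000e-01, -1.7125e+01,  1.0000e-02,
        7.0000e-03,  0.0000e+00]), 'eef_pos': array([0.171, 0.627, 0.404]), 'eef_rot': array([-3.14 , -0.   ,  2.875]), 'force': array([0.193, 0.508, 0.447]), 'torque': array([-0.019, -0.006, -0.023]), 'gripper_force': np.float64(0.0), 'grip_width': np.float64(0.085)} 0.1547
```

View pics/top0.png

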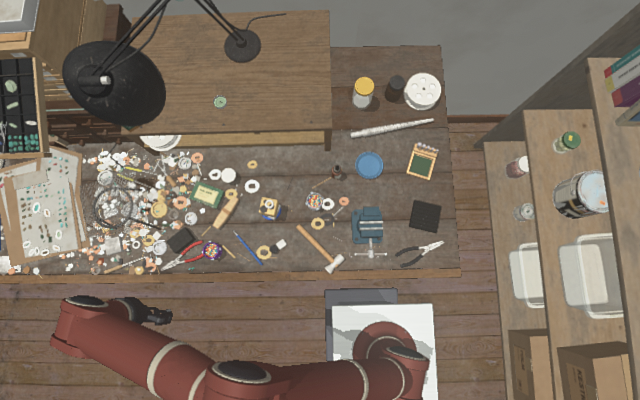

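View pics/side0.png

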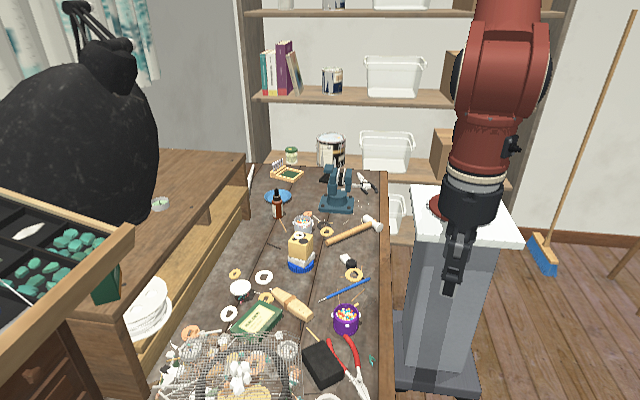

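The top view shows the pile at about (270,208), tub (314,200), dish (369,165), stand (422,160), pad (425,217), bottle (336,172) and the purple decoy (213,251). I'll enlarge both views.

Run:
```python
from h import *
a=cv2.imread('pics/top0.png')[135:245,245:455]; cv2.imwrite('pics/topc.png',cv2.resize(a,(798,418),interpolation=cv2.INTER_CUBIC))
a=cv2.imread('pics/side0.png')[155:285,250:400]; cv2.imwrite('pics/sidec.png',cv2.resize(a,(690,598),interpolation=cv2.INTER_CUBIC))
for n,p,z in[('pile',(269,203),.086),('tub',(314,200),.046),('dish',(369,165),.013),('stand',(422,163),.016),('pad',(425,217),.012),('bottle',(336,165),.1),('purp',(213,251),.046)]: print(n,onz('top0',p,z).round(3))
```

```text
pile [0.467 0.347 0.086]
tub [0.481 0.209 0.046]
dish [0.602 0.024 0.013]
stand [ 0.605 -0.152  0.016]
pad [ 0.424 -0.151  0.012]
bottle [0.58  0.138 0.1  ]
purp [0.326 0.528 0.046]
```

View pics/topc.png

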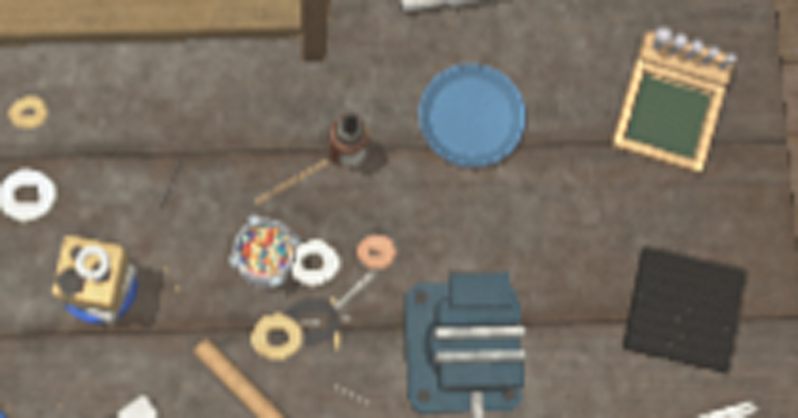

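View pics/sidec.png

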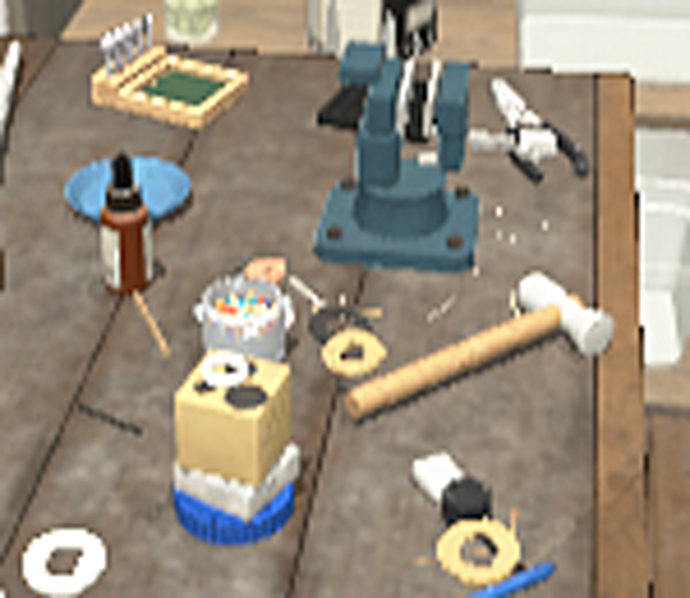

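The pile is brass on steel on the lid, with the ring on top. A tall vise stands between the tub and the pad. I'm moving the wrist camera over the pile.

Request:
apply_moves(
  rows=[
    [33,-31,-8,0,0,0],
    [33,-31,-8,0,0,0],
    [33,-31,-8,0,0,0],
    [33,-31,-8,0,0,0],
    [33,-31,-8,0,0,0],
    [33,-31,-8,0,0,0],
    [33,-31,-8,0,0,0],
    [0,0,0,0,0,0],
  ],
)

```text
time_s: 0.95
eef_pos: [0.4087, 0.4028, 0.3473]
eef_rot: [-3.135, 0.005, 2.861]
force: [-0.4, 0.7, 0.3]
grip_width: 0.0857
gripper_force: 0.0
```

Run:
```python
from h import *
snap('wrist','w1')
```

Request:
apply_moves(
  rows=[
    [35,-31,-8,0,0,0],
    [35,-31,-8,0,0,0],
    [0,0,0,0,0,0],
  ],
)

```text
time_s: 1.3
eef_pos: [0.4774, 0.3419, 0.3316]
eef_rot: [-3.136, 0.005, 2.864]
force: [0.1, -1.0, 0.0]
grip_width: 0.0853
gripper_force: 0.0
```

Run:
```python
from h import *
snap('wrist','w2'); o=r.get_obs(); print(o['time_s'],o['eef_pos'],o['eef_rot'],o['joint_pos'].round(2) if hasattr(o['joint_pos'],'round') else o['joint_pos'])
a=[cv2.imread('pics/w%d.png'%i) for i in(1,2)]
cv2.imwrite('pics/w12.png',cv2.resize(np.vstack(a),(640,800))[:, :] if 0 else np.hstack([cv2.resize(x,(400,250)) for x in a]))
print(proj('w1',[.467,.347,.09]),proj('w2',[.467,.347,.09]),proj('w2',[.48,.209,.046]))
```

```text
1.35 [0.47463987 0.34516337 0.33197808] [-3.13912465e+00  1.08585876e-03  2.86815928e+00] [-0.66  0.59 -0.01  1.7   0.01  0.85  0.62]
[[281.36081751 280.10714491]] [[324.60775453 197.74933248]] [[192.83544453 234.94450871]]
```

View pics/w2.png

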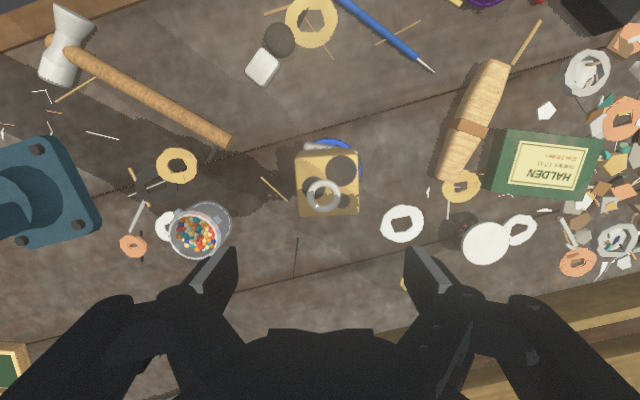

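The wrist view shows the brass top at about (327,183), the ring at (323,195) and the tub at (195,233). I'll enlarge both wrist shots of the pile.

Run:
```python
from h import *
a=cv2.imread('pics/w1.png')[215:335,230:360]; b=cv2.imread('pics/w2.png')[120:240,270:400]
cv2.imwrite('pics/w12.png',np.hstack([cv2.resize(x,(390,360),interpolation=cv2.INTER_CUBIC) for x in(a,b)]))
```

```text
(no output)
```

View pics/w12.png

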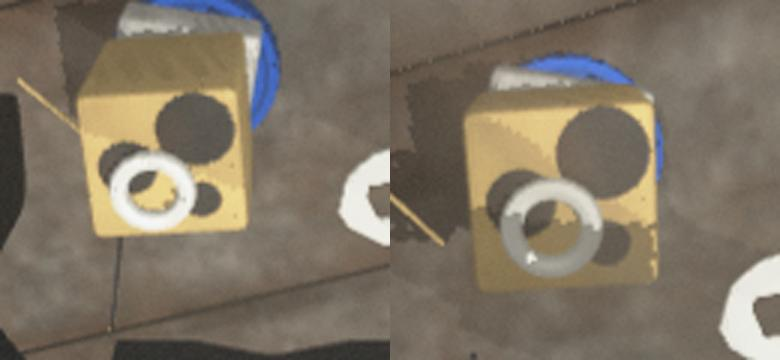

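Run:
```python
from h import *
q=lambda p,o:(p[0]/3+o[0],p[1]/3+o[1])
A=[(80,97),(240,88),(247,230),(97,237),(152,190)];B=[(76,115),(264,98),(268,282),(88,292),(161,228)]
X=[]
for a,b in zip(A,B):
    x,e=tri([('w1',q(a,(230,215))),('w2',q(b,(270,120)))]);X.append(x);print(x.round(4),e)
X=np.array(X);print('brass',X[:4].mean(0))
# z=.086 intersections in w2
Y=np.array([onz('w2',q(b,(270,120)),.086) for b in B[:4]]);print(Y.round(4),Y.mean(0));print('ring',onz('w2',q(B[4],(270,120)),.092),onz('w1',q(A[4],(230,215)),.092))
for i in range(4): d=Y[(i+1)%4]-Y[i];print(np.degrees(np.arctan2(d[1],d[0])),np.linalg.norm(d))
```

```text
[0.4324 0.3335 0.0829] [np.float64(0.2), np.float64(0.2)]
[0.4414 0.3813 0.0854] [np.float64(0.7), np.float64(0.7)]
[0.4887 0.37   0.0864] [np.float64(0.0), np.float64(0.0)]
[0.4791 0.3226 0.0846] [np.float64(0.4), np.float64(0.4)]
[0.4657 0.3466 0.0888] [np.float64(0.0), np.float64(0.0)]
brass [0.46039057 0.3518406  0.0848186 ]
[[0.4319 0.3337 0.086 ]
 [0.4408 0.3807 0.086 ]
 [0.4888 0.37   0.086 ]
 [0.4783 0.3226 0.086 ]] [0.45997666 0.35173665 0.086     ]
ring [0.46491917 0.34681277 0.092     ] [0.46398503 0.34763224 0.092     ]
79.2610970926405 0.047849095120451386
-12.540055615738648 0.049154225519696705
-102.44946206810978 0.048579607935367065
166.55474060863054 0.047733055833510375
```

The brass top is at (460, 352, 86) mm with its sides at about 78° and −12°. The ring is at (464.5, 347). I'm pre-closing to 42 mm and approaching the ring.

Request:
apply_moves(
  rows=[
    [-8,-1,-13,0,0,3.5],
    [0,0,-25,0,0,0],
    [0,0,-18,0,0,0],
    [0,0,-5,0,0,0],
    [0,0,0,0,0,0],
    [0,0,0,0,0,0],
  ],
  grip=42,
)

```text
time_s: 1.95
eef_pos: [0.4641, 0.3481, 0.2726]
eef_rot: [3.14, 0.001, 2.937]
force: [-0.8, -0.1, 0.4]
grip_width: 0.042
gripper_force: 0.0
```

Run:
```python
from h import *
f=snap('wrist','w3'); o=r.get_obs(); print(o['time_s'],o['eef_pos'],o['eef_rot'],o['grip_width'])
a=f['img'][100:320,180:460,::-1]
b=snap('side','s1')['img'][180:290,270:410,::-1]
cv2.imwrite('pics/w3c.png',np.hstack([cv2.resize(a,(420,330)),cv2.resize(b,(378,330),interpolation=cv2.INTER_CUBIC)]))
```

```text
2.0 [0.46433911 0.34783614 0.27282878] [3.13963305e+00 1.19722688e-03 2.93676210e+00] 0.04185412307477306
```

View pics/w3c.png

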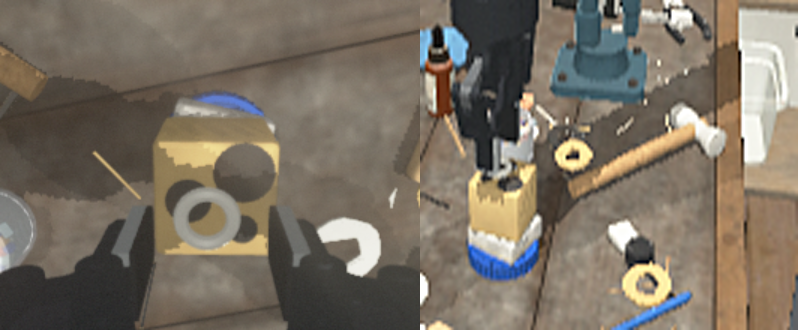

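The pads straddle the ring and are centred. Stepping down.

Request:
apply_moves(
  rows=[
    [0,-1,-6,0,0,0],
    [0,0,-4,0,0,0],
    [0,0,-1,0,0,0],
    [0,0,-1,0,0,0],
  ],
)

```text
time_s: 2.45
eef_pos: [0.4644, 0.3459, 0.2594]
eef_rot: [-3.141, -0.0, 2.936]
force: [-0.4, -1.0, 0.3]
grip_width: 0.0422
gripper_force: 0.0
```

Request:
apply_moves(
  rows=[
    [0,0,-1,0,0,0],
    [0,0,-1,0,0,0],
    [0,0,0,0,0,0],
  ],
  grip=33,
)

```text
time_s: 2.75
eef_pos: [0.4644, 0.346, 0.2584]
eef_rot: [3.141, 0.0, 2.936]
force: [-0.5, 0.1, 4.0]
grip_width: 0.0331
gripper_force: 2.2
```

Request:
apply_moves(
  rows=[
    [0,0,1,0,0,0],
    [0,0,0,0,0,0],
    [0,0,0,0,0,0],
    [0,0,0,0,0,0],
  ],
  grip=10,
)

```text
time_s: 3.15
eef_pos: [0.4647, 0.3461, 0.2594]
eef_rot: [3.141, 0.001, 2.936]
force: [-0.6, -0.1, 6.8]
grip_width: 0.0223
gripper_force: 60.1
```

Request:
apply_moves(
  rows=[
    [0,0,10,0,0,0],
    [0,0,20,0,0,0],
    [0,0,0,0,0,0],
  ],
)

```text
time_s: 3.45
eef_pos: [0.4651, 0.3466, 0.2909]
eef_rot: [3.138, 0.003, 2.936]
force: [0.2, 0.3, -0.4]
grip_width: 0.0216
gripper_force: 58.8
```

Run:
```python
from h import *
f=snap('wrist','w4'); o=r.get_obs(); print(o['time_s'],o['eef_pos'],o['force'],o['grip_width'],o['gripper_force'])
a=f['img'][80:300,200:440,::-1]
b=snap('side','s2')['img'][180:290,290:390,::-1]
cv2.imwrite('pics/w4c.png',np.hstack([cv2.resize(a,(480,440)),cv2.resize(b,(300,440),interpolation=cv2.INTER_CUBIC)]))
```

```text
3.5 [0.46463209 0.34626896 0.28972048] [-0.74750519  0.4626551  -0.30478599] 0.022108337302555882 58.79289901291486
```

View pics/w4c.png

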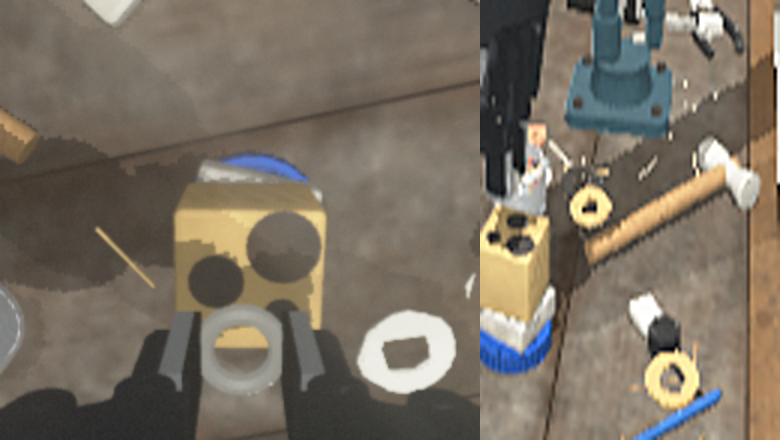

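The ring is held level between the pads. I'm carrying it high over the bottle to the dish.

Request:
apply_moves(
  rows=[
    [8,-15,30,0,0,0],
    [17,-40,20,0,0,0],
    [17,-40,0,0,0,0],
    [18,-42,0,0,0,0],
    [18,-42,0,0,0,0],
    [18,-42,0,0,0,0],
    [18,-42,0,0,0,0],
    [18,-42,0,0,0,0],
    [5,-17,0,0,0,0],
    [0,0,0,0,0,0],
    [0,0,0,0,0,0],
  ],
)

```text
time_s: 4.65
eef_pos: [0.6008, 0.0253, 0.3378]
eef_rot: [3.14, -0.003, 2.937]
force: [1.2, 0.3, -0.7]
grip_width: 0.022
gripper_force: 58.9
```

Run:
```python
from h import *
f=snap('wrist','w5'); o=r.get_obs(); print(o['time_s'],o['eef_pos'],o['eef_rot'],o['grip_width'])
```

```text
4.7 [0.6006708  0.02648979 0.33804189] [ 3.13986833e+00 -2.40774880e-03  2.93915552e+00] 0.02175727880628435
```

View pics/w5.png

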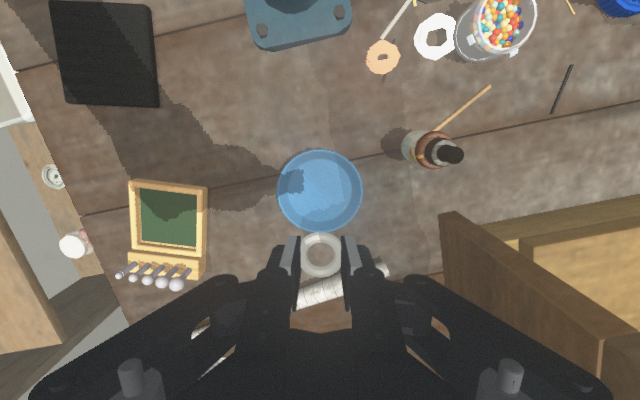

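The dish rim centre is at (320,191), the stand pocket around (170,217), the pad around (107,55), the tub at (497,25) and the bottle at (440,152). I'll measure these with the top view.

Run:
```python
from h import *
tc=lambda p:(p[0]/3.8+245,p[1]/3.8+135)
def show(n,w,t):
    X,e=tri([('w5',w),('top0',tc(t))]); print(n,X.round(4),e); return X
show('dish',(320,191),(472,114))
P=[((50,1),(642,247)),((153,9),(746,268)),((160,107),(728,372)),((64,102),(623,348))]
# order match: which corner is which via projection
for n,z,W in(('pad',.012,[(50,1),(153,9),(160,107),(64,102)]),('green',.008,[(141,187),(202,193),(197,247),(137,240)])):
    print(n);Y=np.array([onz('w5',p,z) for p in W]);print(Y.round(4),Y.mean(0))
    print([tuple(((q-[245,135])*3.8).round()) for q in proj('top0',Y)])
    for i in range(4): d=Y[(i+1)%4]-Y[i];print(round(np.degrees(np.arctan2(d[1],d[0])),1),np.linalg.norm(d).round(4))
for n,z,W in(('pad',.012,[(642,247),(746,268),(728,372),(623,348)]),('green',.008,[(642,72),(716,88),(694,155),(627,137)])):
    Y=np.array([onz('top0',tc(p),z) for p in W]);print('top',n,Y.mean(0))
    for i in range(4): d=Y[(i+1)%4]-Y[i];print(round(np.degrees(np.arctan2(d[1],d[0])),1),np.linalg.norm(d).round(4))
show('bottle top',(453,155),(351,124))
```

```text
dish [0.5988 0.0254 0.0265] [np.float64(0.5), np.float64(0.5)]
pad
[[ 0.3754 -0.1823  0.012 ]
 [ 0.402  -0.091   0.012 ]
 [ 0.4851 -0.1147  0.012 ]
 [ 0.4604 -0.2081  0.012 ]] [ 0.43072728 -0.149034    0.012     ]
[(np.float64(725.0), np.float64(367.0)), (np.float64(616.0), np.float64(338.0)), (np.float64(638.0), np.float64(242.0)), (np.float64(747.0), np.float64(268.0))]
73.8 0.0952
-15.9 0.0865
-104.9 0.0966
163.1 0.0888
green
[[ 0.5593 -0.1668  0.008 ]
 [ 0.5795 -0.1031  0.008 ]
 [ 0.6402 -0.1293  0.008 ]
 [ 0.6177 -0.195   0.008 ]] [ 0.59915989 -0.14856458  0.008     ]
[(np.float64(690.0), np.float64(159.0)), (np.float64(616.0), np.float64(138.0)), (np.float64(641.0), np.float64(71.0)), (np.float64(717.0), np.float64(94.0))]
72.4 0.0669
-23.3 0.0662
-108.9 0.0694
154.3 0.0649
top pad [ 0.42646251 -0.15151426  0.012     ]
-102.9 0.091
166.0 0.092
75.7 0.0911
-14.1 0.0898
top green [ 0.60101553 -0.1517866   0.008     ]
-103.9 0.0666
158.3 0.0652
73.2 0.0604
-16.3 0.0616
bottle top [0.575  0.1336 0.0924] [np.float64(1.6), np.float64(1.6)]
```

Request:
apply_moves(
  rows=[
    [-2,0,-40,0,0,0],
    [0,0,-40,0,0,0],
    [0,0,-40,0,0,0],
    [0,0,-20,0,0,0],
    [0,0,-9,0,0,0],
    [0,0,-5,0,0,0],
    [0,0,-3,0,0,0],
    [0,0,0,0,0,0],
  ],
)

```text
time_s: 5.5
eef_pos: [0.5997, 0.0245, 0.1826]
eef_rot: [3.141, 0.002, 2.937]
force: [-0.1, -0.0, 0.2]
grip_width: 0.022
gripper_force: 58.9
```

Run:
```python
from h import *
o=r.get_obs(); print(o['eef_pos'],o['force'])
```

```text
[0.59972688 0.02451313 0.18260542] [-0.07106693 -0.00087048  0.15471782]
```

Request:
apply_moves(
  rows=[
    [0,0,-2,0,0,0],
    [0,0,-2,0,0,0],
    [0,0,0,0,0,0],
  ],
)

```text
time_s: 5.8
eef_pos: [0.5993, 0.0239, 0.1779]
eef_rot: [-3.142, 0.0, 2.936]
force: [-0.5, 0.2, 0.3]
grip_width: 0.0218
gripper_force: 58.9
```

Request:
apply_moves(
  rows=[
    [0,0,0,0,0,0],
    [0,0,0,0,0,0],
    [0,0,10,0,0,0],
    [0,0,30,0,0,0],
    [0,0,40,0,0,0],
    [0,0,0,0,0,0],
    [0,0,0,0,0,0],
  ],
  grip=42,
)

```text
time_s: 6.5
eef_pos: [0.5997, 0.024, 0.2595]
eef_rot: [3.141, 0.003, 2.936]
force: [0.5, 0.9, -0.6]
grip_width: 0.0416
gripper_force: 0.0
```

Run:
```python
from h import *
f=snap('wrist','w6'); o=r.get_obs(); print(o['time_s'],o['eef_pos'],o['force'])
```

```text
6.55 [0.59909586 0.02396991 0.25817513] [-0.66655512 -0.40180215 -0.30399412]
```

View pics/w6.png

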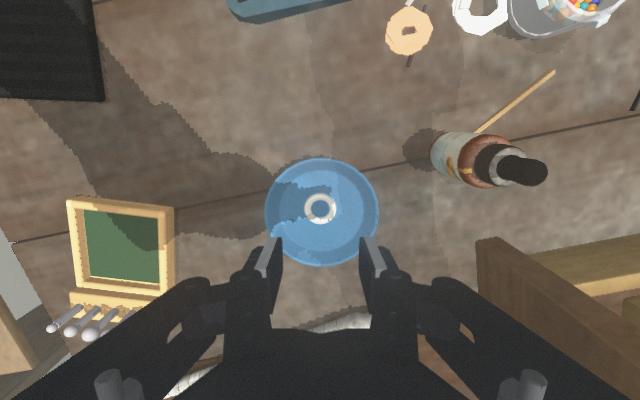

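The ring lies in the middle of the dish, at (320,208). I'll refine the stand from w5 and w6 numerically.

Run:
```python
from h import *
W5=[(130,180),(208,187)];W6=[(68,198),(175,208)]
X=[]
for a,b in zip(W5,W6):
    x,e=tri([('w5',a),('w6',b)]);print(x.round(4),e)
for n,W in(('w5',W5),('w6',W6)):
    Y=np.array([onz(n,p,.016) for p in W]);d=Y[1]-Y[0];u=d/np.linalg.norm(d);nrm=np.array([u[1],-u[0],0]);print(n,Y.round(4),np.degrees(np.arctan2(d[1],d[0])),np.linalg.norm(d),'ctr',Y.mean(0)+.04*nrm)
Y=np.array([onz('w6',p,.008) for p in [(85,203),(163,211),(158,284),(80,273)]]);print(Y.round(4),Y.mean(0))
# auto: green mask centroid in both
for n in('w5','w6'):
    im=cv2.cvtColor(cv2.imread('pics/%s.png'%n),cv2.COLOR_BGR2HSV)
    m=cv2.inRange(im,(45,50,30),(90,255,140)); k,l,s,c=cv2.connectedComponentsWithStats(m)
    i=1+np.argmax(s[1:,4]); r_=cv2.minAreaRect(np.argwhere(l==i)[:,::-1].astype(np.float32)); print(n,s[i],c[i],r_)
    B=np.array([onz(n,p,.008) for p in cv2.boxPoints(r_)]);print(B.round(4),onz(n,r_[0],.008))
```

```text
[ 0.5487 -0.1717  0.0138] [np.float64(0.4), np.float64(0.4)]
[ 0.5755 -0.0966  0.003 ] [np.float64(0.5), np.float64(0.5)]
w5 [[ 0.549  -0.17    0.016 ]
 [ 0.5732 -0.0909  0.016 ]] 72.95096137247306 0.08272513748231596 ctr [ 0.5993199  -0.14219264  0.016     ]
w6 [[ 0.5481 -0.1695  0.016 ]
 [ 0.5734 -0.0886  0.016 ]] 72.60710230508937 0.08478024839004718 ctr [ 0.59890376 -0.1410094   0.016     ]
[[ 0.5556 -0.1653  0.008 ]
 [ 0.5754 -0.1041  0.008 ]
 [ 0.6398 -0.1333  0.008 ]
 [ 0.6153 -0.1981  0.008 ]] [ 0.59652311 -0.15018811  0.008     ]
w5 [ 140  189   56   57 2667] [167.63329584 217.52493438] ((167.5, 217.0), (56.0, 55.0), 90.0)
[[ 0.5612 -0.1688  0.008 ]
 [ 0.5736 -0.1092  0.008 ]
 [ 0.6373 -0.1308  0.008 ]
 [ 0.6244 -0.1939  0.008 ]] [ 0.59819714 -0.15026975  0.008     ]
w6 [  84  210   75   73 4528] [122.02672261 246.05477032] ((120.99366760253906, 246.05587768554688), (81.62953186035156, 64.23123168945312), 6.4588165283203125)
[[ 0.615  -0.2011  0.008 ]
 [ 0.5607 -0.1685  0.008 ]
 [ 0.5822 -0.1047  0.008 ]
 [ 0.6384 -0.1328  0.008 ]] [ 0.59809581 -0.15127299  0.008     ]
```

Request:
apply_moves(
  rows=[
    [0,0,45,0,0,0],
    [-8,20,37,0,0,0],
    [-18,43,0,0,0,0],
    [-18,43,0,0,0,0],
    [-18,43,0,0,0,0],
    [-18,43,0,0,0,0],
    [-18,43,0,0,0,0],
    [-18,43,0,0,0,0],
    [-18,43,0,0,0,0],
    [-5,7,-30,0,0,0],
    [0,0,0,0,0,0],
    [0,0,0,0,0,0],
  ],
  grip=85,
)

```text
time_s: 7.75
eef_pos: [0.4606, 0.3507, 0.3085]
eef_rot: [-3.137, -0.001, 2.935]
force: [1.5, -0.5, -0.1]
grip_width: 0.0849
gripper_force: 0.0
```

Run:
```python
from h import *
f=snap('wrist','w7'); o=r.get_obs(); print(o['time_s'],o['eef_pos'],o['eef_rot'])
a=f['img'][40:340,140:520,::-1]
cv2.imwrite('pics/w7c.png',cv2.resize(a,(760,600),interpolation=cv2.INTER_CUBIC))
```

```text
7.8 [0.46149099 0.35021416 0.30946501] [-3.13919022e+00  3.59929942e-04  2.93304781e+00]
```

View pics/w7c.png

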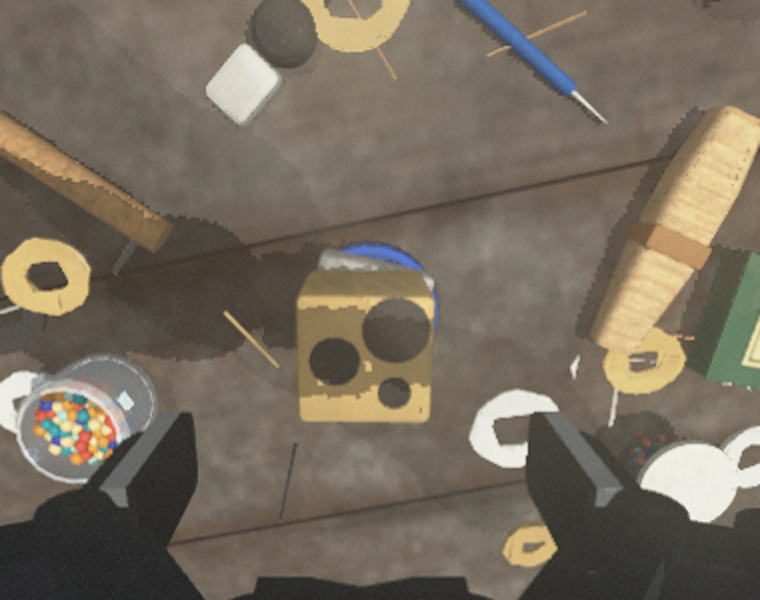

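The pads are centred on the brass block. The tub rim centre is at about (177,256) in the full picture. Descending to grasp.

Request:
apply_moves(
  rows=[
    [0,1,-40,0,0,0],
    [0,0,-30,0,0,0],
    [0,0,-12,0,0,0],
    [0,0,-4,0,0,0],
    [0,0,0,0,0,0],
  ],
)

```text
time_s: 8.3
eef_pos: [0.4613, 0.3525, 0.2245]
eef_rot: [3.141, 0.001, 2.934]
force: [0.4, -0.3, -0.6]
grip_width: 0.0851
gripper_force: 0.0
```

Request:
apply_moves(
  rows=[
    [0,0,0,0,0,0],
    [0,0,0,0,0,0],
    [0,0,0,0,0,0],
    [0,0,0,0,0,0],
    [0,0,0,0,0,0],
    [0,0,0,0,0,0],
  ],
  grip=35,
)

```text
time_s: 8.9
eef_pos: [0.4607, 0.3524, 0.2251]
eef_rot: [-3.141, 0.001, 2.935]
force: [-1.3, -3.7, 6.1]
grip_width: 0.0494
gripper_force: 64.5
```

Request:
apply_moves(
  rows=[
    [0,0,4,0,0,0],
    [0,0,10,0,0,0],
    [0,0,25,0,0,0],
    [0,0,40,0,0,0],
    [0,0,40,0,0,0],
    [0,0,20,0,0,0],
    [0,0,0,0,0,0],
  ],
)

```text
time_s: 9.6
eef_pos: [0.4606, 0.3536, 0.3659]
eef_rot: [3.136, 0.004, 2.936]
force: [0.4, 1.8, -7.9]
grip_width: 0.0491
gripper_force: 65.2
```

Run:
```python
from h import *
snap('wrist','w8');snap('side','s3');snap('top','t3'); o=r.get_obs(); print(o['time_s'],o['eef_pos'],o['force'],o['grip_width'])
```

```text
9.75 [0.45929813 0.35234951 0.36044212] [ 0.30229097  0.43442327 -9.43699894] 0.048988803884992736
```

Request:
apply_moves(
  rows=[
    [6,-20,0,0,0,0],
    [11,-40,0,0,0,-0.5],
    [11,-40,0,0,0,-0.5],
    [11,-40,0,0,0,-0.5],
    [11,-40,0,0,0,-0.5],
    [11,-40,0,0,0,-0.5],
    [11,-40,0,0,0,-0.5],
    [11,-40,0,0,0,-0.5],
    [11,-40,0,0,0,-0.5],
    [11,-40,0,0,0,-0.5],
    [11,-40,0,0,0,-0.2],
    [11,-40,0,0,0,0],
    [10,-30,0,0,0,0],
    [2,-12,0,0,0,0],
    [0,0,-30,0,0,0],
    [0,0,0,0,0,0],
    [0,0,0,0,0,0],
  ],
)

```text
time_s: 11.45
eef_pos: [0.5986, -0.1477, 0.3302]
eef_rot: [3.141, -0.007, 2.855]
force: [0.4, 0.5, -7.8]
grip_width: 0.0492
gripper_force: 66.0
```

Run:
```python
from h import *
snap('wrist','w9'); o=r.get_obs(); print(o['time_s'],o['eef_pos'],o['eef_rot'],o['force'],o['grip_width'])
a=cv2.imread('pics/w9.png')[100:400,120:520]
cv2.imwrite('pics/w9c.png',cv2.resize(a,(800,600),interpolation=cv2.INTER_CUBIC))
```

```text
11.5 [ 0.5993595  -0.14780724  0.33182489] [ 3.14090458e+00 -2.38774809e-03  2.85563791e+00] [ 1.11126357 -0.36079028 -7.84079651] 0.04873493020764352
```

View pics/w9c.png

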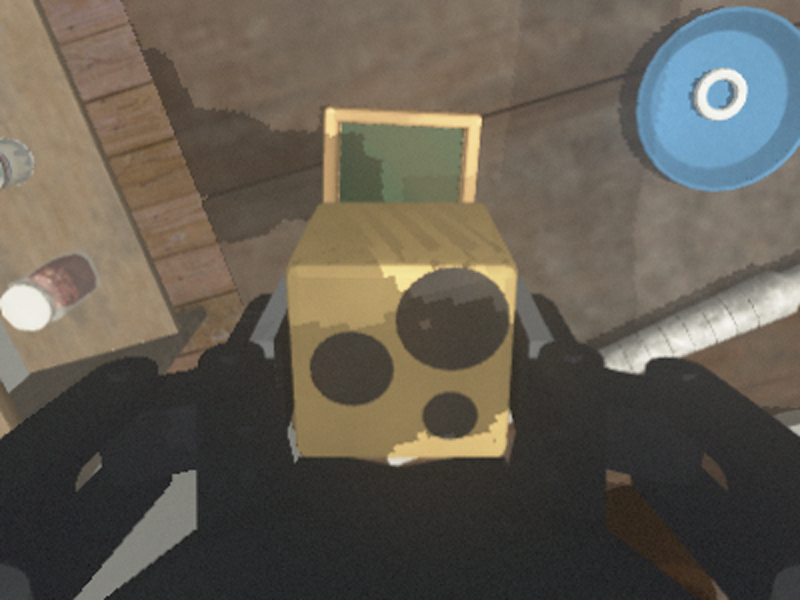

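The stand's front rim corners are at crop (323,107) and (481,115). The block hangs level above the pocket.

Run:
```python
from h import *
p=lambda a:(a[0]/2+120,a[1]/2+100)
for W,off in(([(323,107),(481,115)],.040),([(339,121),(464,128)],.033)):
    Y=np.array([onz('w9',p(a),.016) for a in W]);d=Y[1]-Y[0];u=d/np.linalg.norm(d);n=np.array([u[1],-u[0],0])
    print(Y.round(4),np.degrees(np.arctan2(d[1],d[0])),np.linalg.norm(d),'ctr',Y.mean(0)+off*n)
# brass bottom-front corners at bottom (TCP-.189)
o=r.get_obs();zb=o['eef_pos'][2]-.189
Y=np.array([onz('w9',p(a),zb) for a in[(320,204),(487,204)]]);d=Y[1]-Y[0];u=d/np.linalg.norm(d);n=np.array([u[1],-u[0],0]);print('brass bottom',np.degrees(np.arctan2(d[1],d[0])),np.linalg.norm(d),Y.mean(0)+.025*n)
Y=np.array([onz('w9',p(a),zb+.05) for a in[(290,266),(515,266)]]);d=Y[1]-Y[0];u=d/np.linalg.norm(d);n=np.array([u[1],-u[0],0]);print('brass top',np.degrees(np.arctan2(d[1],d[0])),np.linalg.norm(d),Y.mean(0)+.025*n)
```

```text
[[ 0.5484 -0.1734  0.016 ]
 [ 0.5747 -0.0983  0.016 ]] 70.72522440405234 0.07958228160067576 ctr [ 0.59930554 -0.14906151  0.016     ]
[[ 0.5574 -0.1679  0.016 ]
 [ 0.5786 -0.1082  0.016 ]] 70.40048366922562 0.06337461885157894 ctr [ 0.59907424 -0.14910384  0.016     ]
brass bottom 73.60483468793073 0.04858729811891091 [ 0.59802676 -0.14652605  0.14282489]
brass top 73.60485245169367 0.04603378176286916 [ 0.59708127 -0.14672376  0.19282489]
```

Request:
apply_moves(
  rows=[
    [1,-2,-20,0,0,-3],
    [0,0,-35,0,0,0],
    [0,0,-35,0,0,0],
    [0,0,-20,0,0,0],
    [0,0,-8,0,0,0],
    [0,0,-4,0,0,0],
    [0,0,-3,0,0,0],
    [0,0,-2,0,0,0],
    [0,0,0,0,0,0],
  ],
)

```text
time_s: 12.4
eef_pos: [0.6007, -0.1511, 0.2066]
eef_rot: [3.141, 0.002, 2.801]
force: [1.3, -0.6, -8.3]
grip_width: 0.0495
gripper_force: 66.0
```

Request:
apply_moves(
  rows=[
    [-1,1,-3,0,0,0],
    [0,0,-2,0,0,0],
    [0,0,-2,0,0,0],
    [0,0,-1,0,0,0],
    [0,0,0,0,0,0],
  ],
)

```text
time_s: 12.9
eef_pos: [0.5994, -0.1501, 0.1977]
eef_rot: [-3.142, 0.0, 2.802]
force: [-0.1, 0.2, -8.5]
grip_width: 0.0492
gripper_force: 66.4
```

Request:
apply_moves(
  rows=[
    [0,0,-1,0,0,0],
    [0,0,-1,0,0,0],
    [0,0,0,0,0,0],
  ],
)

```text
time_s: 13.2
eef_pos: [0.5994, -0.1501, 0.1976]
eef_rot: [3.142, 0.001, 2.801]
force: [-3.5, 0.3, 4.3]
grip_width: 0.0492
gripper_force: 68.0
```

The block is seated (force shifted by +13 N). Releasing and rising.

Request:
apply_moves(
  rows=[
    [0,0,0,0,0,0],
    [0,0,0,0,0,0],
    [0,0,0,0,0,0],
    [0,0,5,0,0,0],
    [0,0,20,0,0,0],
    [0,0,40,0,0,0],
    [0,0,40,0,0,0],
    [0,0,40,0,0,0],
    [0,0,0,0,0,0],
  ],
  grip=78,
)

```text
time_s: 14.1
eef_pos: [0.6013, -0.1506, 0.3478]
eef_rot: [3.14, 0.015, 2.801]
force: [0.5, 0.2, 0.3]
grip_width: 0.0782
gripper_force: 0.0
```

Run:
```python
from h import *
snap('wrist','w10');snap('top','t4'); o=r.get_obs(); print(o['time_s'],o['eef_pos'],o['eef_rot'],o['force'],o['grip_width'])
a=cv2.imread('pics/w10.png')[80:320,200:440]
b=cv2.imread('pics/w8.png')[40:400,140:500]
t=cv2.imread('pics/t4.png')
def rs(x,w,h): return cv2.resize(x,(w,h),interpolation=cv2.INTER_CUBIC)
L=np.vstack([rs(a,300,300),rs(t[185:235,245:345],300,150),rs(t[140:190,365:465],300,150)])
s=cv2.imread('pics/s3.png')[190:270,270:350]
cv2.imwrite('pics/m1.png',np.hstack([L,np.vstack([rs(s,500,500),np.zeros((100,500,3),np.uint8)])]))
```

```text
14.2 [ 0.59948311 -0.15006677  0.34220304] [3.14124287e+00 3.09485003e-03 2.80150481e+00] [-0.36742072 -0.01453666 -0.25265899] 0.07793344499628689
```

View pics/m1.png

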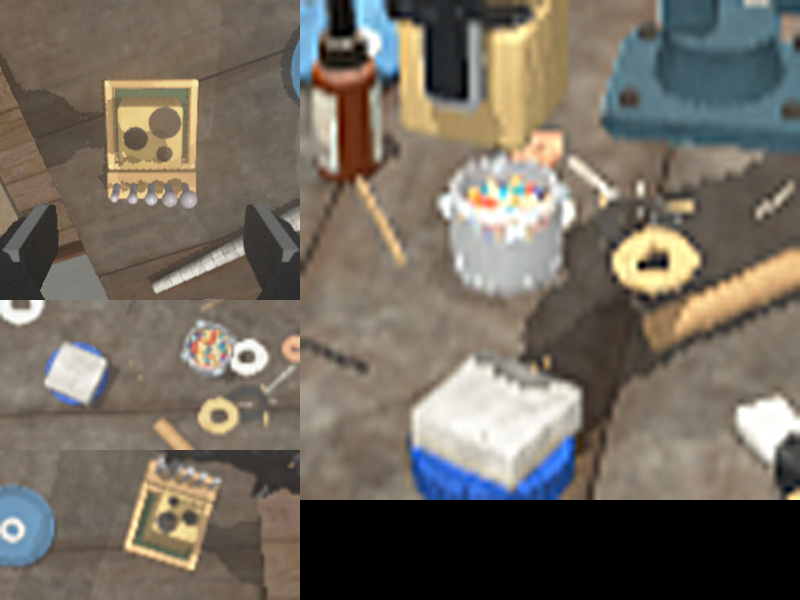

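The brass block sits flat and centred in the pocket, and the steel block is undisturbed on the lid. I'll go back over the pile and segment the steel by code.

Request:
apply_moves(
  rows=[
    [-11,40,0,0,0,0],
    [-11,42,0,0,0,0],
    [-11,42,0,0,0,0],
    [-11,42,0,0,0,0],
    [-11,42,0,0,0,0],
    [-12,42,0,0,0,0],
    [-12,42,0,0,0,0],
    [-12,42,0,0,0,0],
    [-12,42,0,0,0,0],
    [-12,42,-10,0,0,0],
    [-12,42,-10,0,0,0],
    [-12,40,-20,0,0,0],
    [0,0,0,0,0,0],
    [0,0,0,0,0,0],
  ],
  grip=85,
)

```text
time_s: 15.6
eef_pos: [0.459, 0.3508, 0.2984]
eef_rot: [-3.138, -0.003, 2.805]
force: [0.1, -0.4, 0.2]
grip_width: 0.0851
gripper_force: 0.0
```

Run:
```python
from h import *
f=snap('wrist','w11'); o=r.get_obs(); print(o['time_s'],o['eef_pos'],o['eef_rot'],o['force'])
im=cv2.cvtColor(f['img'],cv2.COLOR_RGB2HSV)
print(proj('w11',[.46,.35,.036]))
m=cv2.inRange(im,(105,130,60),(130,255,255));k,l,s,c=cv2.connectedComponentsWithStats(m);print('blue',[(a.tolist(),b.round()) for a,b in zip(s,c) if 200<a[4]<50000])
m=cv2.inRange(im,(0,0,110),(180,45,255));k,l,s,c=cv2.connectedComponentsWithStats(m)
for i in range(1,k):
    if 1500<s[i,4]<30000: 
        q=cv2.minAreaRect(np.argwhere(l==i)[:,::-1].astype(np.float32));print(s[i],c[i].round(1),q, onz('w11',q[0],.036))
```

```text
15.65 [0.46020959 0.34928795 0.29924901] [-3.13808968e+00 -9.11080812e-04  2.80148360e+00] [ 1.20405093  0.13304684 -0.19732549]
[[321.06007712 207.4652492 ]]
blue [([335, 15, 82, 59, 400], array([377.,  44.]))]
[   2   40   59   88 2849] [27.5 84.2] ((25.513763427734375, 84.95413208007812), (51.722625732421875, 82.75619506835938), 16.69924545288086) [0.28928641 0.16457042 0.036     ]
[ 569   50   71   68 2409] [607.8  81. ] ((613.3070068359375, 82.5357666015625), (66.53952026367188, 61.6947021484375), 40.855377197265625) [0.43904575 0.59684885 0.036     ]
[ 182   69  200   90 6011] [265.8 121.4] ((280.8050537109375, 116.74658966064453), (199.6894073486328, 87.70059967041016), 2.7927021980285645) [0.37845275 0.34464826 0.036     ]
[  289   138   153   156 10593] [356.9 202.6] ((368.6499938964844, 214.54998779296875), (144.39120483398438, 162.35171508789062), 81.8698959350586) [0.4797201  0.38699459 0.036     ]
[ 476  232   93   72 3421] [517.6 267. ] ((522.4912719726562, 274.41131591796875), (70.447021484375, 88.7319107055664), 68.45902252197266) [0.58319183 0.50550686 0.036     ]
[ 568  232   72   81 2143] [611.8 266.9] ((603.950439453125, 272.12158203125), (79.02275085449219, 71.47215270996094), 89.01223754882812) [0.60635026 0.57826103 0.036     ]
[ 142  238   77   56 1592] [175.2 259.2] ((177.09823608398438, 255.8943328857422), (39.3703498840332, 76.75991821289062), 54.21102523803711) [0.4604232  0.21035556 0.036     ]
```

Run:
```python
from h import *
im=cv2.imread('pics/w11.png')
# rectified plane z=.036, 1px=0.5mm, 160x160mm
G=np.mgrid[0:240,0:240]; X=np.stack([.40+G[0].ravel()*.0005,.29+G[1].ravel()*.0005,np.full(240*240,.036)],1)
M=proj('w11',X).reshape(240,240,2).astype(np.float32)
rc=cv2.remap(im,M,None,cv2.INTER_LINEAR); cv2.imwrite('pics/rc.png',rc)
h=cv2.cvtColor(rc,cv2.COLOR_BGR2HSV)
for y in range(0,240,12): print(' '.join('%3d/%3d'%(h[y,x,1],h[y,x,2]) for x in range(0,240,16)))
```

```text
48/ 79  48/ 79  52/108  45/108  41/112  42/116  38/115  32/119  41/118  40/120  44/121  44/128  45/124  46/123  44/116
 51/ 75  57/ 76  53/ 86  60/110  53/111  52/113  45/113  39/117  43/113  46/127  42/121  45/124  44/117  42/115  49/105
 54/ 76  57/ 76  65/ 74  66/105  58/106  57/108  51/110  42/114  43/112  44/122  47/119  53/110  52/112  55/106  48/100
 76/ 67  71/ 72  69/ 70  69/ 89  69/ 92  64/ 92  61/ 96  51/104  54/108  49/110  57/108  53/111  61/112  58/ 97  65/ 94
 67/ 69  60/ 72  57/ 72  59/ 74  63/ 97  59/ 90  42/ 79  31/100  61/113  15/100  48/118  48/121  46/112  44/109  44/111
 52/ 74  52/ 73  52/ 73  48/ 79  49/ 88  52/ 79  17/161  19/177  20/139 116/172 127/190  39/130  43/120  41/125  40/122
 59/ 78  55/ 74  53/ 77  52/ 83  45/ 79  10/ 78  20/194  17/182  18/174  17/165   0/123 123/166  35/125  33/133  31/131
 56/ 73  51/ 75  54/ 76  43/ 78  41/ 81 127/122  20/142  16/203  17/179  17/183  14/218  19/145  34/126  32/128  35/132
 49/ 78  75/ 95  54/ 76  46/ 78  43/ 77  18/154  18/152  15/135  16/159  17/184  16/188  20/209  27/115  34/127  37/118
 49/ 89  75/ 98  52/1
[... 598 characters left out ...]
/124  55/116  58/106  49/115  47/113  67/175  18/182  17/193  34/120  37/124  36/119  39/119  49/114
 45/118  46/116  53/121  58/119  56/119  49/119  44/116  51/110  41/112  20/156  38/106  37/123  42/115  42/122  46/117
 44/121  45/124  49/120  51/121  48/117  49/120  45/124  51/110  50/108  45/103  45/108  41/117  42/116  45/118  51/110
 48/121  52/123  51/125  48/118  47/119  50/128  40/122  52/113  53/105  50/107  46/112  39/117  50/113  48/112  45/118
 45/125  51/119  46/121  53/121  53/120  48/121  49/124  49/109  53/111  45/113  44/121  51/115  45/114  46/110  13/199
 44/133  58/110  39/ 91  52/117  43/125  38/120  48/118  47/115  44/110  47/108  48/111  48/112  46/112  25/155   9/231
```

Run:
```python
from h import *
rc=cv2.imread('pics/rc.png');h=cv2.cvtColor(cv2.medianBlur(rc,3),cv2.COLOR_BGR2HSV)
m=cv2.inRange(h,(0,0,112),(180,27,255));m=cv2.morphologyEx(m,cv2.MORPH_OPEN,np.ones((5,5)))
k,l,s,c=cv2.connectedComponentsWithStats(m);i=l[120,120];print(s[i])
pts=np.argwhere(l==i)[:,::-1].astype(np.float32)
q=cv2.minAreaRect(pts);print(q)
w=lambda p:(.40+p[1]*.0005,.29+p[0]*.0005)
for b in cv2.boxPoints(q):print(np.round(w(b),4))
print('c',w(q[0]))
ap=cv2.approxPolyDP(cv2.convexHull(pts.astype(np.int32)),5,True)[:,0];print([tuple(np.round(w(p),4)) for p in ap])
cs,_=cv2.findContours((l==i).astype(np.uint8),0,1);cv2.drawContours(rc,cs,-1,(0,0,255),1);cv2.polylines(rc,[cv2.boxPoints(q).astype(int)],True,(0,255,0),1)
t=cv2.imread('pics/t4.png')[185:235,245:345]
cv2.imwrite('pics/rcv.png',cv2.resize(rc,(600,600),interpolation=cv2.INTER_CUBIC))
```

```text
[   58    48   134   135 10886]
((125.43658447265625, 114.97074890136719), (103.99626922607422, 108.81544494628906), 24.77513885498047)
[0.4713 0.3177]
[0.4219 0.3405]
[0.4437 0.3877]
[0.4931 0.3649]
c (0.4574853744506836, 0.3527182922363281)
[(np.float64(0.4445), np.float64(0.385)), (np.float64(0.491), np.float64(0.3645)), (np.float64(0.4705), np.float64(0.319)), (np.float64(0.424), np.float64(0.3415))]
```

Run:
```python
from h import *
Y=np.array([onz('s3',(270+a/6.25,190+b/6.25),.036) for a,b in[(115,410),(180,355),(282,400),(215,460)]])
print(Y.round(4),Y.mean(0))
for i in range(4): d=Y[(i+1)%4]-Y[i];print(round(np.degrees(np.arctan2(d[1],d[0])),1),np.linalg.norm(d).round(4))
for Z in((.424,.3415,.036),(.4445,.385,.036),(.491,.3645,.036),(.4705,.319,.036)): print(((proj('s3',Z)-[270,190])*6.25).round()+[[300,0]])
# lid: blue mask in s3/top t4, and rectified tub
f=cv2.imread('pics/rc.png')
```

```text
[[0.4898 0.3666 0.036 ]
 [0.4706 0.3267 0.036 ]
 [0.4237 0.3499 0.036 ]
 [0.444  0.3911 0.036 ]] [0.45702211 0.3585606  0.036     ]
-115.6 0.0443
153.7 0.0524
63.7 0.046
-28.2 0.0519
[[584. 387.]]
[[517. 450.]]
[[413. 407.]]
[[484. 344.]]
```

View pics/rcv.png

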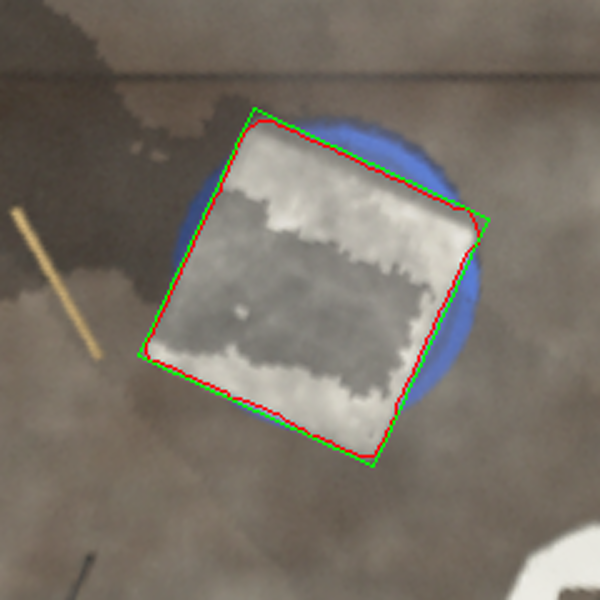

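The steel top is at about (458.5, 352) with its sides at 65° and −25°. Aligning and descending.

Request:
apply_moves(
  rows=[
    [-1,2,-20,0,0,-5.3],
    [0,0,-40,0,0,0],
    [0,0,-30,0,0,0],
    [0,0,-12,0,0,0],
    [0,0,-4,0,0,0],
    [0,0,0,0,0,0],
  ],
)

```text
time_s: 16.25
eef_pos: [0.4602, 0.3514, 0.1952]
eef_rot: [3.141, 0.001, 2.708]
force: [1.0, -0.4, 0.5]
grip_width: 0.0851
gripper_force: 0.0
```

Request:
apply_moves(
  rows=[
    [-1,1,-3,0,0,0],
    [0,0,0,0,0,0],
  ],
  grip=60,
)

```text
time_s: 16.45
eef_pos: [0.4585, 0.3534, 0.1928]
eef_rot: [3.14, 0.001, 2.709]
force: [0.1, 0.0, -0.0]
grip_width: 0.0606
gripper_force: 0.0
```

Request:
apply_moves(
  rows=[
    [0,0,0,0,0,0],
    [0,0,0,0,0,0],
    [0,0,0,0,0,0],
    [0,0,0,0,0,0],
  ],
  grip=40,
)

```text
time_s: 16.85
eef_pos: [0.4584, 0.3531, 0.193]
eef_rot: [3.141, 0.0, 2.709]
force: [-2.0, -1.0, 6.1]
grip_width: 0.0504
gripper_force: 63.9
```

Request:
apply_moves(
  rows=[
    [0,0,3,0,0,0],
    [0,0,8,0,0,0],
    [0,0,25,0,0,0],
    [0,0,40,0,0,0],
    [0,0,40,0,0,0],
    [0,0,40,0,0,0],
    [0,0,10,0,0,0],
    [0,0,0,0,0,0],
    [0,0,0,0,0,0],
  ],
)

```text
time_s: 17.75
eef_pos: [0.4575, 0.3524, 0.3556]
eef_rot: [-3.137, -0.002, 2.709]
force: [-0.1, -0.6, -4.9]
grip_width: 0.0503
gripper_force: 64.2
```

Run:
```python
from h import *
o=r.get_obs(); print(o['time_s'],o['eef_pos'],o['force'],o['grip_width'])
for n in('wrist','side','top'):
    f=snap(n,n+'5'); im=cv2.cvtColor(f['img'],cv2.COLOR_RGB2HSV)
    m=cv2.inRange(im,(108,140,60),(125,255,255));k,l,s,c=cv2.connectedComponentsWithStats(m)
    print(n,[(s[i].tolist(),c[i].round(1).tolist(),onz(n+'5',c[i],.016 if n!='side' else .008).round(4).tolist()) for i in range(1,k) if s[i,4]>60])
```

```text
17.75 [0.45749766 0.35242802 0.35564784] [-0.09547614 -0.58911082 -4.89954753] 0.05034992446537195
wrist [([295, 160, 56, 48, 1197], [317.6, 185.1], [0.4544, 0.3488, 0.016])]
side [([288, 252, 26, 21, 434], [300.3, 262.4], [0.4619, 0.355, 0.008])]
top []
```

The lid stayed on the bench and the steel is held. I'm routing behind the vise to the pad.

Request:
apply_moves(
  rows=[
    [8,-20,0,0,0,0],
    [11,-38,0,0,0,2],
    [11,-38,0,0,0,2],
    [11,-38,0,0,0,2],
    [11,-38,0,0,0,2],
    [12,-40,0,0,0,2],
    [12,-40,0,0,0,0],
    [12,-40,0,0,0,0],
    [10,-40,0,0,0,0],
    [0,-40,0,0,0,0],
    [-6,-40,0,0,0,0],
    [-14,-40,0,0,0,0],
    [-25,-25,0,0,0,0],
    [-35,-15,0,0,0,0],
    [-35,-8,0,0,0,0],
    [-12,-2,-20,0,0,0],
    [0,0,-20,0,0,0],
    [0,0,0,0,0,0],
  ],
)

```text
time_s: 19.7
eef_pos: [0.4279, -0.1489, 0.3151]
eef_rot: [3.141, -0.008, 2.883]
force: [-0.5, 0.4, -3.4]
grip_width: 0.0504
gripper_force: 64.3
```

Run:
```python
from h import *
o=r.get_obs(); print(o['time_s'],o['eef_pos'],o['eef_rot'],o['force'],o['grip_width'])
f=snap('wrist','w12')
G=np.mgrid[0:160,0:160]; X=np.stack([.35+G[0].ravel()*.001,-.23+G[1].ravel()*.001,np.full(160*160,.012)],1)
for n in('w12','top0'):
    rc=cv2.remap(cv2.imread('pics/%s.png'%n),proj(n,X).reshape(160,160,2).astype(np.float32),None,cv2.INTER_LINEAR)
    v=cv2.GaussianBlur(rc,(3,3),0).max(2)
    for y in range(0,160,10): print(' '.join('%3d'%v[y,x] for x in range(0,160,6)))
    m=(v<(60 if n=='top0' else 55)).astype(np.uint8);k,l,s,c=cv2.connectedComponentsWithStats(m);i=1+np.argmax(s[1:,4])
    q=cv2.minAreaRect(np.argwhere(l==i)[:,::-1].astype(np.float32));print(n,s[i],q,.35+q[0][1]*.001,-.23+q[0][0]*.001)
```

```text
19.7 [ 0.42785757 -0.14888877  0.3151216 ] [ 3.14140283 -0.00757903  2.88276115] [-0.45060544  0.36086103 -3.35691545] 0.05040754052130775
128 132 128 126 121 126 133 134 136 137 136 141 141 140 135 128 132 128 133 130 127 126 128 127 132 137 128
131 129 125 122 119 125 126 131 133 135 133 134 137 137 134 132 135 129 131 132 131 129 138 130 132 136 135
 98  97  95 100 128 131 130 128 124 135 136 134 129 131 136 135 138 136 131 137 131 129 134 129 127 130 133
 91  92  90  91  91 114 128 103  73  77  81  88  91 100 122 124 127 126 126 124 131 135 130 128 123 130 133
 89  87  88  86  88  90  87  62  64  71  75  82  90  89  89  85  83  77  73  86 108 124 126 129 131 134 131
 87  86  90  88  88  88  86  57  57  60  63  68  75  83  83  84  83  82  85  83  80  70 111 135 133 136 130
 84  83  85  84  86  87  59  55  57  59  61  62  66  77  82  84  87  86  84  79  72  70 131 130 130 128 127
 87  86  86  86  87  85  55  57  57  58  59  61  65  71  85  87  89  87  81  78  74  84 109 110 105 106 109
 87  89  90  90  88  92 119  82  61  57  59  61  62  74  79  88  87  87  85  81  80 111 112 112 1
[... 2132 characters left out ...]
108 110  95  72  64  60  60  60  61  61  61  60  60  61  61  64  62  60  93 112 111 111 108 109 112
114 112 111 110 112 117 114 111 105  95  92  78  66  61  61  61  62  61  60  63 115 114 111 111 109 113 112
109 108 110 113 110 110 107 108 106 108 112 112 113 106 107  98  87  84  72  94 113 108 109 110 114 118 118
107 110 109 108 109 112 115 114 116 115 113 109 109 105 107 109 114 116 116 121 112 102 108 117 112 115 118
111 112 114 115 111 111 120 119 115 112 112 108 110 112 113 113 114 110 111 113 109 109 113 114 117 115 115
top0 [101  39  32  31 197] ((121.04763793945312, 48.99506378173828), (39.68859100341797, 19.41925048828125), 50.38931655883789) 0.39899506378173827 -0.10895236206054688
```

The pad centre is at about (429, −151), so the current position is fine. Lowering.

Request:
apply_moves(
  rows=[
    [1,-2,-25,0,0,0],
    [0,0,-35,0,0,0],
    [0,0,-30,0,0,0],
    [0,0,-14,0,0,0],
    [0,0,-6,0,0,0],
    [0,0,-3,0,0,0],
    [0,0,-2,0,0,0],
    [0,0,0,0,0,0],
  ],
)

```text
time_s: 20.55
eef_pos: [0.4309, -0.1511, 0.2034]
eef_rot: [-3.142, 0.002, 2.884]
force: [0.4, 0.1, -3.9]
grip_width: 0.0505
gripper_force: 64.3
```

Request:
apply_moves(
  rows=[
    [0,0,-2,0,0,0],
    [0,0,-2,0,0,0],
    [0,0,0,0,0,0],
  ],
)

```text
time_s: 20.85
eef_pos: [0.4303, -0.151, 0.1987]
eef_rot: [-3.142, 0.0, 2.884]
force: [0.1, -0.4, -3.5]
grip_width: 0.0506
gripper_force: 64.4
```

Request:
apply_moves(
  rows=[
    [-1,0,-3,0,0,0],
    [0,0,-2,0,0,0],
    [0,0,-2,0,0,0],
    [0,0,-1,0,0,0],
    [0,0,0,0,0,0],
  ],
)

```text
time_s: 21.35
eef_pos: [0.4293, -0.151, 0.1905]
eef_rot: [-3.142, -0.0, 2.884]
force: [-0.1, 0.2, -4.1]
grip_width: 0.0499
gripper_force: 64.4
```

Request:
apply_moves(
  rows=[
    [0,0,-1,0,0,0],
    [0,0,0,0,0,0],
  ],
)

```text
time_s: 21.55
eef_pos: [0.4294, -0.151, 0.1896]
eef_rot: [-3.142, -0.0, 2.884]
force: [0.1, -0.6, -4.3]
grip_width: 0.0502
gripper_force: 64.4
```

Request:
apply_moves(
  rows=[
    [0,0,-1,0,0,0],
    [0,0,-1,0,0,0],
    [0,0,0,0,0,0],
  ],
)

```text
time_s: 21.85
eef_pos: [0.4292, -0.151, 0.1894]
eef_rot: [-3.142, 0.001, 2.884]
force: [-3.0, 1.1, 12.9]
grip_width: 0.0503
gripper_force: 66.4
```

Contact. Releasing the steel and returning for the lid.

Request:
apply_moves(
  rows=[
    [0,0,0,0,0,0],
    [0,0,0,0,0,0],
    [0,0,0,0,0,0],
    [0,0,5,0,0,0],
    [0,0,25,0,0,0],
    [0,0,40,0,0,0],
    [0,0,40,0,0,0],
    [12,2,40,0,0,0],
    [35,8,10,0,0,0],
    [35,15,0,0,0,0],
    [25,25,0,0,0,0],
    [14,40,0,0,0,0],
    [6,40,0,0,0,0],
    [0,40,0,0,0,0],
    [-10,40,0,0,0,0],
    [-12,40,0,0,0,0],
    [-12,40,0,0,0,0],
    [-12,40,0,0,0,0],
    [-11,38,0,0,0,0],
    [-11,38,0,0,0,0],
  ],
  grip=78,
)

```text
time_s: 23.85
eef_pos: [0.4875, 0.2565, 0.3479]
eef_rot: [-3.141, -0.0, 2.884]
force: [-0.1, 0.9, -0.1]
grip_width: 0.0781
gripper_force: 0.0
```

Request:
apply_moves(
  rows=[
    [-11,38,0,0,0,0],
    [-11,38,0,0,0,0],
    [-12,20,-30,0,0,0],
    [0,0,-30,0,0,0],
    [0,0,0,0,0,0],
    [0,0,0,0,0,0],
  ],
  grip=85,
)

```text
time_s: 24.45
eef_pos: [0.4547, 0.3504, 0.2878]
eef_rot: [-3.14, 0.0, 2.882]
force: [0.4, -0.6, 0.6]
grip_width: 0.0849
gripper_force: 0.0
```

```bash
cat > seg.py <<'E'
from h import *
def rect(n,x0,y0,z,N=240,s=.0005):
    G=np.mgrid[0:N,0:N]; X=np.stack([x0+G[0].ravel()*s,y0+G[1].ravel()*s,np.full(N*N,z)],1)
    return cv2.remap(cv2.imread('pics/%s.png'%n),proj(n,X).reshape(N,N,2).astype(np.float32),None,cv2.INTER_LINEAR)
def circ(m,x0,y0,s=.0005):
    k,l,st,c=cv2.connectedComponentsWithStats(m);i=1+np.argmax(st[1:,4])
    p=np.argwhere(l==i)[:,::-1].astype(np.float32);(a,b),R=cv2.minEnclosingCircle(p)
    e=cv2.fitEllipse(cv2.convexHull(p.astype(np.int32)))
    return 'circle',x0+b*s,y0+a*s,R*s,'ell',x0+e[0][1]*s,y0+e[0][0]*s,e[1][0]*s/2,e[1][1]*s/2
E
python3 - <<'E'
from seg import *
o=r.get_obs(); print(o['time_s'],o['eef_pos'],o['eef_rot'],o['force'])
f=snap('wrist','w13');snap('side','s6');snap('top','t6')
h=cv2.cvtColor(rect('w13',.40,.29,.016),cv2.COLOR_BGR2HSV)
print(circ(cv2.inRange(h,(105,110,60),(128,255,255)),.40,.29))
for n in('w13','s6'):
    h=cv2.cvtColor(cv2.imread('pics/%s.png'%n),cv2.COLOR_BGR2HSV);m=cv2.inRange(h,(105,110,50),(128,255,255));k,l,s,c=cv2.connectedComponentsWithStats(m)
    print(n,[(s[i].tolist(),c[i].round(1).tolist()) for i in range(1,k) if s[i,4]>150])
# steel check in top
h=cv2.cvtColor(rect('t6',.37,-.21,.032),cv2.COLOR_BGR2HSV);print('steel',circ(cv2.inRange(h,(0,0,105),(180,35,255))[20:220,20:220].copy(),.38,-.20))
E
```

```text
24.45 [0.45474921 0.35035317 0.2878475 ] [-3.14022307e+00  3.09631606e-05  2.88249688e+00] [ 0.4259394  -0.56087053  0.56282609]
('circle', 0.4603992691040039, 0.35335093307495113, 0.033981788635253904, 'ell', 0.46044349670410156, 0.35331059265136716, 0.03325899887084961, 0.03381274032592774)
w13 [([326, 0, 105, 85, 1033], [378.8, 40.9]), ([289, 170, 74, 73, 4156], [325.6, 206.2])]
s6 [([526, 236, 31, 41, 348], [540.5, 259.0]), ([288, 252, 26, 21, 447], [300.4, 262.3])]
steel ('circle', 0.43025, -0.14850000000000002, 0.037604072570800784, 'ell', 0.42963319396972655, -0.1487863998413086, 0.03413789749145508, 0.035861114501953124)
```

The lid is at (460.5, 353) and its 33.5 mm radius confirms the 16 mm height. The steel is on the pad at (430, −149). Now I'll triangulate the tub rim from the earlier readings plus bead masks.

Run:
```python
from seg import *
ob=[('w7',(177,255.5)),('w2',(195,235.5)),('top0',(314.3,200.5)),('s3',(302.8,221.2)),('side0',(303.3,220.7))]
print(tri(ob)); print(tri(ob[:2]+ob[3:4]))
for n,p in ob: print(n,onz(n,p,.046).round(4))
# bead mask per view, rectified at plausible bead level
for n in('w2','w7','w11','w13','t6'):
  for z in(.036,.042):
    h=cv2.cvtColor(rect(n,.42,.15,z),cv2.COLOR_BGR2HSV)
    m=cv2.inRange(h,(0,110,120),(180,255,255));m=cv2.morphologyEx(m,cv2.MORPH_CLOSE,np.ones((13,13)));m=cv2.morphologyEx(m,cv2.MORPH_OPEN,np.ones((15,15)))
    try: print(n,z,np.round(circ(m,.42,.15)[1:4],4),np.round(circ(m,.42,.15)[5:],4))
    except Exception as e: print(n,e)
```

```text
(array([0.48173788, 0.20754948, 0.03924154]), [np.float64(1.0), np.float64(1.3), np.float64(0.8), np.float64(1.3), np.float64(1.3)])
(array([0.48323317, 0.20537   , 0.03660687]), [np.float64(0.5), np.float64(0.5), np.float64(0.9)])
w7 [0.4802 0.2114 0.046 ]
w2 [0.4811 0.2108 0.046 ]
top0 [0.4798 0.2077 0.046 ]
s3 [0.4795 0.2199 0.046 ]
side0 [0.4785 0.2171 0.046 ]
w2 0.036 [0.481  0.2076 0.021 ] [0.4821 0.2061 0.0171 0.0208]
w2 0.042 [0.4793 0.2112 0.0206] [0.4809 0.2106 0.0159 0.0206]
w7 0.036 [0.4812 0.2069 0.0203] [0.4822 0.2058 0.0168 0.0203]
w7 0.042 [0.4788 0.211  0.0198] [0.48   0.2098 0.0162 0.0197]
w11 0.036 [0.4755 0.2017 0.0141] [0.4743 0.2014 0.011  0.0139]
w11 0.042 [0.4732 0.2062 0.014 ] [0.4723 0.2061 0.0108 0.0138]
w13 0.036 [0.4777 0.2049 0.0166] [0.4773 0.2042 0.0131 0.0166]
w13 0.042 [0.4752 0.209  0.0159] [0.4749 0.2084 0.0129 0.0159]
t6 0.036 [0.491  0.2088 0.008 ] [0.4917 0.2093 0.0071 0.0081]
t6 0.042 [0.4902 0.2082 0.0086] [0.491  0.209  0.0072 0.0088]
```

To pin the tub within about 2 mm, I'll place the wrist camera right above it.

Request:
apply_moves(
  rows=[
    [15,-30,20,0,0,0],
    [20,-35,10,0,0,0],
    [20,-35,0,0,0,0],
    [20,-35,0,0,0,0],
    [18,-25,0,0,0,0],
    [0,0,0,0,0,0],
    [0,0,0,0,0,0],
  ],
)

```text
time_s: 25.3
eef_pos: [0.548, 0.1898, 0.319]
eef_rot: [3.14, 0.002, 2.88]
force: [-0.0, 0.4, 0.2]
grip_width: 0.0851
gripper_force: 0.0
```

Run:
```python
from seg import *
o=r.get_obs(); print(o['time_s'],o['eef_pos'])
f=snap('wrist','w14'); print(-f['R'].T@f['t'],proj('w14',[.481,.209,.046]))
z=.046;im=rect('w14',.42,.15,z);h=cv2.cvtColor(im,cv2.COLOR_BGR2HSV)
m=cv2.inRange(h,(0,75,110),(180,255,255))
for t in(9,13,19):
    q=cv2.morphologyEx(m,cv2.MORPH_CLOSE,np.ones((t,t)));q=cv2.morphologyEx(q,cv2.MORPH_OPEN,np.ones((15,15)));print(t,np.round(circ(q,.42,.15)[1:4],4),np.round(circ(q,.42,.15)[5:],4))
g=cv2.GaussianBlur(cv2.cvtColor(im,cv2.COLOR_BGR2GRAY),(5,5),0)
for p2 in(30,22):
    C=cv2.HoughCircles(g,cv2.HOUGH_GRADIENT,1,4,param1=80,param2=p2,minRadius=38,maxRadius=75)
    if C is not None:print(p2,[tuple(np.round([.42+c[1]*.0005,.15+c[0]*.0005,c[2]*.0005],4)) for c in C[0][:8]])
# coarse ascii saturation/value
for y in range(20,230,8): print(''.join('%4d'%h[y,x,2]+('*' if h[y,x,1]>75 else ' ') for x in range(20,230,8)))
```

```text
25.3 [0.54802134 0.18975739 0.31896471]
[0.48079777 0.20788994 0.28791546] [[321.43107008 120.82330514]]
9 [0.4819 0.2076 0.0219] [0.4812 0.2074 0.0198 0.0218]
13 [0.4819 0.2076 0.0219] [0.4815 0.207  0.0201 0.022 ]
19 [0.4818 0.2078 0.0219] [0.4816 0.2072 0.0202 0.0223]
30 [(np.float32(0.4822), np.float32(0.2083), np.float32(0.026)), (np.float32(0.4838), np.float32(0.2068), np.float32(0.0242)), (np.float32(0.4802), np.float32(0.2078), np.float32(0.0207)), (np.float32(0.4822), np.float32(0.2102), np.float32(0.0242)), (np.float32(0.4792), np.float32(0.2043), np.float32(0.0264)), (np.float32(0.4842), np.float32(0.2088), np.float32(0.0241)), (np.float32(0.4782), np.float32(0.2078), np.float32(0.0232)), (np.float32(0.4812), np.float32(0.2048), np.float32(0.021))]
22 [(np.float32(0.4822), np.float32(0.2083), np.float32(0.026)), (np.float32(0.4838), np.float32(0.2068), np.float32(0.0242)), (np.float32(0.4802), np.float32(0.2078), np.float32(0.0207)), (np.float32(0.4822), np.float32(0.2102), np.float32(0.0242)), (np.float32(0.4812), np.float32(0.2032), np.float32(0.0218)), (np.float32(0.483
[... 3139 characters left out ...]
  128  124  124  131 
  94   95   97  101  108  113  115  124  129  126  122  130  124  121  121  120  119  117  119  118  118  128  136  124  127  136  137 
  97   99   98   99   97   95  101  122  124  126  127  134  126  129  119  113  114  112  117  117  115  131  139  126  125  132  139 
  95   97   98  100   99   96   96  103  104  105  116  125  147* 192* 121  118  117  120  122  114  113  112  133  137  138  137  144 
  96   94   97   99   97   96   93   98  103  103  137* 177* 147  126  122  120  119  123  118  116  110  109  119  135  133  124  135 
  90   88   92   95   98  100   89   88  120  174* 146  118  119  119  114  112  114  121  114  113  113  106  111  127  125  128  132
```

The tub axis is at (482, 208). Fetching the lid now.

Request:
apply_moves(
  rows=[
    [-20,38,0,0,0,0],
    [-22,40,0,0,0,0],
    [-22,40,-10,0,0,0],
    [-20,38,-25,0,0,0],
    [-3,7,-40,0,0,0],
    [0,0,-40,0,0,0],
    [0,0,-18,0,0,0],
    [0,0,-6,0,0,0],
    [0,0,0,0,0,0],
    [0,0,0,0,0,0],
  ],
)

```text
time_s: 26.35
eef_pos: [0.4605, 0.3549, 0.1801]
eef_rot: [3.139, 0.001, 2.884]
force: [0.7, -0.3, 0.7]
grip_width: 0.0853
gripper_force: 0.0
```

Request:
apply_moves(
  rows=[
    [0.5,-1.5,-4,0,0,0],
    [0,0,-3,0,0,0],
    [0,0,0,0,0,0],
  ],
  grip=72,
)

```text
time_s: 26.65
eef_pos: [0.4609, 0.3523, 0.1719]
eef_rot: [-3.142, 0.0, 2.883]
force: [-0.3, 0.1, 0.2]
grip_width: 0.0716
gripper_force: 0.0
```

Request:
apply_moves(
  rows=[
    [0,0,0,0,0,0],
    [0,0,0,0,0,0],
    [0,0,0,0,0,0],
  ],
  grip=55,
)

```text
time_s: 26.95
eef_pos: [0.461, 0.3524, 0.1728]
eef_rot: [3.141, 0.0, 2.883]
force: [-1.4, -0.9, 6.4]
grip_width: 0.0654
gripper_force: 64.8
```

Request:
apply_moves(
  rows=[
    [0,0,10,0,0,0],
    [0,0,40,0,0,0],
    [0,0,40,0,0,0],
    [3,-24,15,0,0,0],
    [6,-40,0,0,0,0],
    [6,-40,0,0,0,0],
    [5,-30,0,0,0,0],
    [1,-10,-10,0,0,0],
    [0,0,-25,0,0,0],
    [0,0,-10,0,0,0],
    [0,0,0,0,0,0],
    [0,0,0,0,0,0],
  ],
)

```text
time_s: 28.15
eef_pos: [0.4817, 0.2096, 0.2318]
eef_rot: [3.141, -0.0, 2.885]
force: [0.1, 0.8, -0.6]
grip_width: 0.0658
gripper_force: 66.6
```

Run:
```python
from seg import *
o=r.get_obs(); print(o['time_s'],o['eef_pos'],o['eef_rot'],o['force'],o['grip_width'])
f=snap('wrist','w15'); zt=o['eef_pos'][2]-.1725+.016; print(zt)
x0,y0=.42,.15
h=cv2.cvtColor(rect('w15',x0,y0,zt),cv2.COLOR_BGR2HSV);print(circ(cv2.inRange(h,(105,110,50),(128,255,255)),x0,y0))
```

```text
28.15 [0.48173278 0.2096031  0.2317631 ] [ 3.14105889e+00 -3.27267761e-04  2.88529066e+00] [ 0.09239847  0.76793124 -0.60850454] 0.06575003897351449
0.07526310401429868
('circle', 0.4794630622863769, 0.20962402725219725, 0.03462807464599609, 'ell', 0.4799123153686523, 0.2103443908691406, 0.032697494506835935, 0.03448640060424805)
```

Request:
apply_moves(
  rows=[
    [1,-1.5,-5,0,0,0],
    [0,0,-5,0,0,0],
    [0,0,-4,0,0,0],
    [0,0,-3,0,0,0],
    [0,0,0,0,0,0],
  ],
)

```text
time_s: 28.7
eef_pos: [0.4827, 0.2069, 0.2142]
eef_rot: [-3.141, -0.001, 2.884]
force: [0.6, 0.2, -0.1]
grip_width: 0.0658
gripper_force: 66.6
```

Request:
apply_moves(
  rows=[
    [0,0,-2,0,0,0],
    [0,0,-1,0,0,0],
    [0,0,0,0,0,0],
  ],
)

```text
time_s: 29.0
eef_pos: [0.4828, 0.2074, 0.2118]
eef_rot: [3.141, -0.0, 2.884]
force: [-0.1, 0.6, 1.4]
grip_width: 0.0654
gripper_force: 66.7
```

The lid is seated on the lugs at the expected height. Pressing down while it is held level.

Request:
apply_moves(
  rows=[
    [0,0,-1,0,0,0],
    [0,0,-1,0,0,0],
    [0,0,0,0,0,0],
  ],
)

```text
time_s: 29.3
eef_pos: [0.4832, 0.2073, 0.2105]
eef_rot: [3.14, 0.001, 2.884]
force: [-1.3, 0.6, 5.4]
grip_width: 0.0654
gripper_force: 67.2
```

Request:
apply_moves(
  rows=[
    [0,0,-1,0,0,0],
    [0,0,-1,0,0,0],
    [0,0,0,0,0,0],
  ],
)

```text
time_s: 29.6
eef_pos: [0.4828, 0.207, 0.2079]
eef_rot: [3.141, 0.0, 2.884]
force: [-0.2, 0.8, 2.3]
grip_width: 0.0656
gripper_force: 66.7
```

Request:
apply_moves(
  rows=[
    [0,0,-1,0,0,0],
    [0,0,-1,0,0,0],
    [0,0,-1,0,0,0],
    [0,0,0,0,0,0],
  ],
)

```text
time_s: 30.0
eef_pos: [0.4824, 0.2071, 0.206]
eef_rot: [-3.141, -0.001, 2.884]
force: [-3.2, -0.6, 12.8]
grip_width: 0.0655
gripper_force: 68.9
```

Request:
apply_moves(
  rows=[
    [0,0,-1,0,0,0],
    [0,0,-1,0,0,0],
    [0,0,0,0,0,0],
  ],
)

```text
time_s: 30.3
eef_pos: [0.4823, 0.2071, 0.2058]
eef_rot: [3.141, -0.0, 2.884]
force: [-7.4, -1.1, 26.1]
grip_width: 0.0655
gripper_force: 70.4
```

A firm stop at lid edge ≈ 33 mm. I'll release and check by pressing the top with closed fingertips.

Request:
apply_moves(
  rows=[
    [0,0,2,0,0,0],
    [0,0,0,0,0,0],
    [0,0,0,0,0,0],
    [0,0,0,0,0,0],
    [0,0,10,0,0,0],
    [0,0,30,0,0,0],
    [0,0,10,0,0,0],
    [0,0,0,0,0,0],
  ],
  grip=82,
)

```text
time_s: 31.1
eef_pos: [0.4835, 0.2072, 0.2565]
eef_rot: [3.139, 0.003, 2.883]
force: [0.2, -0.7, -0.6]
grip_width: 0.0816
gripper_force: 0.0
```

Request:
apply_moves(
  rows=[
    [0,0,0,0,0,0],
    [0,0,0,0,0,0],
    [0,0,0,0,0,0],
    [0,0,0,0,0,0],
    [0,0,0,0,0,0],
    [0,0,0,0,0,0],
    [0,0,-15,0,0,0],
    [0,0,-8,0,0,0],
    [0,0,0,0,0,0],
  ],
  grip=0,
)

```text
time_s: 32.0
eef_pos: [0.4824, 0.2068, 0.2306]
eef_rot: [-3.14, -0.002, 2.884]
force: [-0.7, -0.8, 0.1]
grip_width: 0.0
gripper_force: 0.0
```

Run:
```python
from seg import *
o=r.get_obs(); print(o['time_s'],o['eef_pos'],o['force'],o['grip_width'])
snap('wrist','w16');snap('side','s7');snap('top','t7')
x0,y0=.42,.15
for z in(.0485,.055):
    h=cv2.cvtColor(rect('w16',x0,y0,z),cv2.COLOR_BGR2HSV);print(z,circ(cv2.inRange(h,(105,110,50),(128,255,255)),x0,y0))
```

```text
32.0 [0.48236871 0.20679148 0.23057368] [-0.69910131 -0.75853965  0.12070141] 4.051019531239456e-05
0.0485 ('circle', 0.4807264823913574, 0.2079565849304199, 0.034088809967041014, 'ell', 0.48141334152221676, 0.20771908569335937, 0.033101016998291016, 0.034282588958740236)
0.055 ('circle', 0.47797165298461913, 0.20871798706054687, 0.03263076400756836, 'ell', 0.4783988227844238, 0.20854473114013672, 0.03161240959167481, 0.03276598358154297)
```

Request:
apply_moves(
  rows=[
    [0,0,-4,0,0,0],
    [0,0,-2,0,0,0],
    [0,0,-1,0,0,0],
    [0,0,-1,0,0,0],
    [0,0,0,0,0,0],
  ],
)

```text
time_s: 32.65
eef_pos: [0.4828, 0.207, 0.2236]
eef_rot: [-3.141, -0.0, 2.884]
force: [-0.2, 0.2, 0.2]
grip_width: 0.0001
gripper_force: 0.0
```

Request:
apply_moves(
  rows=[
    [0,0,-1,0,0,0],
    [0,0,-1,0,0,0],
    [0,0,0,0,0,0],
  ],
)

```text
time_s: 32.95
eef_pos: [0.4829, 0.207, 0.2223]
eef_rot: [3.141, 0.0, 2.884]
force: [-0.2, -0.3, 4.4]
grip_width: -0.0001
gripper_force: 2.4
```

Request:
apply_moves(
  rows=[
    [0,0,-1,0,0,0],
    [0,0,-1,0,0,0],
    [0,0,0,0,0,0],
  ],
)

```text
time_s: 33.25
eef_pos: [0.4829, 0.207, 0.2221]
eef_rot: [3.141, 0.001, 2.883]
force: [-4.3, -1.7, 17.8]
grip_width: -0.0002
gripper_force: 9.0
```

The top is stiff at 49 mm. I'll touch four points round the edge to confirm it is home all round.

Request:
apply_moves(
  rows=[
    [0,0,6,0,0,0],
    [22,0,0,0,0,0],
    [0,0,-4,0,0,0],
    [0,0,-1,0,0,0],
    [0,0,-1,0,0,0],
    [0,0,0,0,0,0],
  ],
)

```text
time_s: 33.85
eef_pos: [0.5068, 0.2068, 0.222]
eef_rot: [3.138, 0.007, 2.882]
force: [2.7, -1.8, 13.1]
grip_width: 0.0002
gripper_force: 6.5
```

Request:
apply_moves(
  rows=[
    [0,0,6,0,0,0],
    [-44,0,0,0,0,0],
    [0,0,-4,0,0,0],
    [0,0,-1,0,0,0],
    [0,0,-1,0,0,0],
    [0,0,0,0,0,0],
  ],
)

```text
time_s: 34.45
eef_pos: [0.4543, 0.2068, 0.2211]
eef_rot: [-3.132, -0.016, 2.886]
force: [-15.7, -2.6, 30.8]
grip_width: 0.0001
gripper_force: 15.7
```

Request:
apply_moves(
  rows=[
    [0,0,6,0,0,0],
    [22,20,0,0,0,0],
    [0,0,-4,0,0,0],
    [0,0,-1,0,0,0],
    [0,0,-1,0,0,0],
    [0,0,0,0,0,0],
  ],
)

```text
time_s: 35.05
eef_pos: [0.4839, 0.2293, 0.222]
eef_rot: [3.134, 0.005, 2.885]
force: [0.9, 2.7, 14.0]
grip_width: 0.0
gripper_force: 7.0
```

Request:
apply_moves(
  rows=[
    [0,0,6,0,0,0],
    [0,-40,0,0,0,0],
    [0,0,-4,0,0,0],
    [0,0,-1,0,0,0],
    [0,0,-1,0,0,0],
    [0,0,0,0,0,0],
  ],
)

```text
time_s: 35.65
eef_pos: [0.4826, 0.1816, 0.2216]
eef_rot: [-3.132, -0.001, 2.878]
force: [-4.0, -10.2, 23.9]
grip_width: 0.0002
gripper_force: 12.0
```

Request:
apply_moves(
  rows=[
    [0,0,6,0,0,0],
    [-10,20,40,0,0,0],
    [-20,30,40,0,0,0],
    [-20,40,0,0,0,0],
    [0,40,0,0,0,0],
    [0,0,0,0,0,0],
    [0,0,0,0,0,0],
  ],
)

```text
time_s: 36.35
eef_pos: [0.4332, 0.3154, 0.3019]
eef_rot: [-3.139, -0.002, 2.886]
force: [0.2, 0.4, 0.0]
grip_width: 0.0002
gripper_force: 0.0
```

Run:
```python
from seg import *
o=r.get_obs(); print(o['time_s'],o['eef_pos'],o['force'])
f=snap('wrist','w17');snap('side','s8');snap('top','t8')
for n in('w17','t8'):
    h=cv2.cvtColor(rect(n,.42,.15,.0485),cv2.COLOR_BGR2HSV);print('lid',n,circ(cv2.inRange(h,(105,110,50),(128,255,255)),.42,.15))
h=cv2.cvtColor(rect('t8',.38,-.20,.032,200),cv2.COLOR_BGR2HSV);print('steel',circ(cv2.inRange(h,(0,0,105),(180,35,255)),.38,-.20))
h=cv2.cvtColor(rect('t8',.57,-.01,.010,140),cv2.COLOR_BGR2HSV);print('ring',circ(cv2.inRange(h,(0,0,150),(180,60,255)),.57,-.01))
h=cv2.cvtColor(rect('t8',.56,-.19,.058,160),cv2.COLOR_BGR2HSV);print('brass',circ(cv2.inRange(h,(15,60,120),(30,255,255)),.56,-.19))
for p in('t8','s8'):  # bottle: change vs start
    a=cv2.imread('pics/%s.png'%p).astype(int);b=cv2.imread('pics/%s0.png'%('top' if p=='t8' else 'side')).astype(int)
    x,y=proj(p,[.577,.136,.06])[0].astype(int);print('bottle diff',p,abs(a-b)[y-15:y+15,x-8:x+8].mean())
```

```text
36.35 [0.43321833 0.31535472 0.30188725] [0.21065912 0.39835202 0.02615755]
lid w17 ('circle', 0.4762848854064941, 0.21052906799316407, 0.03679584503173828, 'ell', 0.4773624725341797, 0.21119075393676756, 0.03140290069580078, 0.03710500717163086)
lid t8 ('circle', 0.48071613693237303, 0.2086324691772461, 0.03431959533691406, 'ell', 0.48063400268554685, 0.2087036247253418, 0.033475353240966794, 0.03414960479736328)
steel ('circle', 0.4305, -0.14825, 0.037687084197998044, 'ell', 0.4299688835144043, -0.1489830093383789, 0.03423823547363281, 0.03526459884643555)
ring ('circle', 0.5986803398132323, 0.024777862548828126, 0.015422526359558106, 'ell', 0.5987340717315673, 0.024815052032470704, 0.014795949935913086, 0.015346528053283692)
brass ('circle', 0.6052500000000001, -0.14925, 0.05171682739257812, 'ell', 0.6112918167114259, -0.1469112777709961, 0.04384671783447266, 0.05418671798706055)
bottle diff t8 2.6618055555555555
bottle diff s8 2.845138888888889
```

Every point reads the same height, so the lid is level and home. The other pieces are in place and the bottle has not moved. Handing in.

```bash
python3 -c "
from rig import r
print(r.sign_off())"
```

```text
the job is handed in; nothing more can be done
None
```

I handed the job in at about 36 s; the sign-off returned no verdict. By my own checks the ring is in the dish, the brass block flat in the stand's pocket, the steel block flat on the pad, the lid level and fully home on the tub, and the bottle still standing.

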